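Put the eye-examination instruments away

ROBOT

A 7-joint arm with a two-finger parallel gripper is mounted at the origin on the work surface. World frame = base frame: x ahead of the robot, y to its left, z up, the work surface at z = 0. Lengths are in mm, angles in rad, forces in N, time in s.
With the tool pointing down it reaches from about 425 to 875 mm from the base axis. Payload 4.7 kg.
Tool frame: the origin (TCP) lies at the very end of the fingers, on their centre line; the grasp point (between the pads) lies 19 mm behind it (r.tcp_to_grasp is the distance from the TCP to the grasp point, in mm); x points along the fingers, y is the direction in which the jaws open and shut, and the axes are right-handed (so a half turn about x gives the same grasp; the last joint's range is limited). The gripper opens to 87 mm and grips with 3 to 60 N. Pads are 19 mm wide; open, the fingers measure 117 mm over their backs; the gripper's body (75 mm by 190 mm) begins 51 mm behind the grasp point.
Start: joints at [-1.091, 0.321, -0.07, 1.45, 0.023, 1.371, -0.057], TCP at [291.971, 580.76, 192.487] pointing down, gripper open.
Joint ranges: [-2.86, 2.86], [-0.3, 2.09], [-1.38, 1.24], [0.06, 2.45], [-1.56, 4.7], [0.09, 2.05], [-2.69, 2.69]. Speed limits (rad/s): [2.57, 2.57, 3.14, 3.14, 3.14, 3.14, 3.14].

INTERFACE

Orientations are given as a rotation vector (axis times angle).
In Python, from bench import monitor, imaging, job, spot_in, r gives the robot as it stands.
- The arm moves only by the tool move_arm, never from a script. Its argument "steps" is a list of rows, each a list of 3 entries, a list of its own where there are three numbers: the shift along the tool's x, y, z in m, then the turn about the tool's x in rad, then the opening, from -1 (shut) to 1 (fully open). In form: [[[tx, ty, tz], twist, hand], ...]. A call has 1 to 12 rows; each row shifts and turns the pose as measured when the row begins, along the tool's axes as they then stand; what a row does not reach is not made up. A row lasts 1/10 s, in which the tool goes at most 50 mm and 8.59 degrees, less where a joint would pass 70% of its speed; a pose out of reach is approached as far as the arm can. A call is refused whole if a number of a shift passes 0.05 or a number of a turn 0.15, either way. A call with a gripper value outside its range is refused whole. The fingers move at their own pace and stop on an object; the grip force is fixed at half the most. Time passes only in rows, so rows that do not move let the fingers close. It gives the time, the measured TCP pose, the force and the opening at its end, in the units of the state.
- monitor.observe(): the state, without advancing time (a new reading comes with each control period).
- imaging.read_camera(name): name is "scene" or "side" or "wrist"; returns the picture (480x640x3 uint8, blue, green, red); there is no depth.
- imaging.calibration(name): a dict with "fx", "fy", "cx", "cy" (pixels), "extrinsics" (4x4, takes a point from world to camera coordinates). Camera axes: x right, y up, looking along -z (the intrinsics and any distortion apply to the point x, -y, -z); pixel columns grow to the right and rows downward; lengths in mm; the calibration is good to about 2 mm. A picture is of the moment at which its call begins: read the wrist's pose just before it. calibration takes no time and is no camera call; for the wrist camera it gives the pose at the moment of the call.
- job.job_done(): hands the job in, once; it reports no verdict.
Trained networks look in the newest picture that a camera, given by its name, has taken for a name from the list of things; names that differ only in an ending like _2 or _b are one class to them, and where a whole thing is asked for, a point or a joint stands for the part that bears it (a point fixed in the world has none). Each returns a list of dicts, best first, with "conf" (0 to 1); they miss things now and then, are a little off and sometimes report something else, mostly with a low value. They report only what shows in the picture. A call takes as long as a camera call.
- spot_in(camera, target): "position" ([column, row] in pixels, amid what is visible of it).
The state is a dict: "time": time; "joint_pos": joint angles; "dq": joint speeds; "joint_efforts": joint torques, N m; "ee_pos": TCP position; "ee_rot": TCP orientation; "wrist_force": force on the tool from outside, world axes, zero at the start; "torque": the same for the moment, N m; "opening": opening from 0.0 (shut) to 1.0 (fully open).
Only numpy, scipy, OpenCV 4.12 (cv2) and the standard library are available. Lean on these libraries where they do the work, as an engineer would, in place of code of your own. Each camera call takes 0.05 s, during which the arm holds its last target. There are 200 camera calls.

TASK

Clear the examination desk: pull the drawer right out, lay each flat test tool (prism bar, lens rack, occluder) flat in the pocket shaped for it, then push the drawer fully shut. Every battery-handled instrument goes on the sloping charging rest, one to a cradle, lying in both forks with its head uppermost and its foot down by the stop, in any cradle and before or after the drawer; keep the gripper and arm off the two eye-drop bottles standing among them.

Things in the scene. Friction and masses are not known exactly. Their poses are not given: they have to be found in the camera images.
- ophthalmoscope_grip (a point): Ophthalmoscope: a rounded-square black battery handle 125 mm long, 28 mm square, then a neck and a head no thicker than the handle; 185 mm overall, 0.2 kg. Belongs on the charging rest. The point is the handle's middle on its axis (62 mm from the foot, 14 mm up when lying, near the balance point); x points from foot to head. May be absent; blunt box-shaped head with a lens disc
- retinoscope_grip (a point): Retinoscope: a rounded-square black battery handle 125 mm long, 28 mm square, then a neck and a head no thicker than the handle; 185 mm overall, 0.2 kg. Belongs on the charging rest. The point is the handle's middle on its axis (62 mm from the foot, 14 mm up when lying, near the balance point); x points from foot to head. May be absent; stepped round head with a bright steel end
- transilluminator_grip (a point): Transilluminator: a rounded-square black battery handle 125 mm long, 28 mm square, then a neck and a head no thicker than the handle; 185 mm overall, 0.2 kg. Belongs on the charging rest. The point is the handle's middle on its axis (62 mm from the foot, 14 mm up when lying, near the balance point); x points from foot to head. May be absent; aluminium round head with a thin glass tip
- prism_bar_mid (a point): Prism bar: straight white bar 190 x 34 x 18 mm with a row of six stepped clear prisms on top (1 to 3 mm proud). This point is its centre, 9 mm above its underside; x along the bar. Pocket: across the drawer's front (215 x 42 mm), bar along the pull's y, centre at x +110, y 0, floor z -24 mm from the pull. May be absent
- lens_rack_mid (a point): Lens rack: flat grey plastic bar 142 x 36 x 12 mm with four round lenses. This point is its centre, 6 mm above its underside; x along it. Pocket: front to back in the left half (156 x 44 mm), rack along the pull's x, centre at x +228, y +60, floor z -24 mm from the pull. May be absent
- occluder_mid (a point): Occluder: black eye paddle 145 mm long: handle 95 x 18 x 14 mm, disc 54 mm across, 8 thick. The point is on the handle, 67 mm from its free end, 50 from the disc's centre, 7 above the underside, at the balance; x from handle to disc. Pocket: front to back in the right half (28 mm wide for the handle, 62 for the disc, at the back); the point at x +223, y -50, floor z -24 mm from the pull. May be absent
- drawer (a joint): Drawer of the white desk unit (250 wide, 76 mm high): metres pulled out, 0 shut, 0.262 right out; 2 N friction, stays put. Heights above the table: front panel 66, inside floor 18, side walls 50 mm. A black insert with rims 12 mm above the floor forms three pockets, one fitting each flat tool, with finger gaps in the rims at the grip (25 mm free each side). Only the part pulled out is open above
- pull (a point): Middle of the drawer's level steel bar handle, 10 mm thick, 120 mm long, 42 mm in front of the front panel, 42 mm above the table, brackets 50 mm to either side. Moves with the drawer. x points into the unit (it opens toward -x), y left along the bar, z up. Pockets are given with the tools, in this frame. The unit body starts 56 mm behind the closed pull, 270 mm deep
- cradle0 (a point): Leftmost cradle (looking up the slope) of the charging rest: point midway between its two forks, at their floors (80 mm above the table). x up the slope (0.38 rad), y left, z square to it. Forks 8 mm thick at x = -42 and +42 mm, 36 mm between cheeks 12 mm high that flare out above to 23 mm; foot stop face at x = -62.5, 12 mm high. A seated handle's middle is at x 0 to 6, y 0, z 14 mm
- cradle1 (a point): Middle cradle, 75 mm from cradle0, same shape and axes. The rest has a white base 190 mm deep, 236 mm wide, 14 mm high (34 at the back); its forks stand on two metal combs running across all cradles, with open space between the combs for the fingers
- cradle2 (a point): Rightmost cradle, 75 mm from cradle1, same shape and axes as cradle0
- drops_a: Bystander: upright white eye-drop bottle, 24 mm across, 58 mm tall, among the instruments; origin under its base
- drops_b: Bystander: a second eye-drop bottle like drops_a; origin under its base

How it is judged:
By the outcome, as a careful person would: the job done as asked, in the order asked, and still so for the second after the job is handed in, with the robot touching nothing.
Of ophthalmoscope, retinoscope, transilluminator only 2 to 3 are there at a start; the rules pass over those that are not, and their reading is None.
Of prism_bar, lens_rack, occluder only 2 to 3 are there at a start; the rules pass over those that are not, and their reading is None.
At some moment in a run one of ophthalmoscope, retinoscope, transilluminator, prism_bar, lens_rack, occluder may be knocked a few centimetres aside while the robot is not near it.
Once in a run the grip may slacken for a moment while it holds something.
It also fails if it takes over 210 s, if anything falls off the work surface, if the arm or the gripper's body presses on something with over 40 N, if the wrist force passes 120 N, or if a joint passes its speed limit or range.

## Working session

There is one attempt and no reset: what is moved stays moved. The work goes in short steps, Python scripts to look and compute and a tool call to move; the robot and the scene stay as the last step left them, time stands still between calls to the robot, and variables do not carry over. Pictures are saved under pics/ and viewed, on a budget of 14 in all, crops included, one or two more only if the job needs it, and the job is handed in when it is done.

Besides the shell and the picture viewer there is one more tool, called after ">>>" as name([rows], argument=value, ...), one row to a line, values as JSON. move_arm: Moves the arm, as the interface text tells. Its arguments: {"type":"object","properties":{"steps":{"type":"array"}},"required":["steps"]}

```bash
ls; mkdir -p pics; cat > h.py <<'E'
import numpy as np, cv2
from scipy.spatial.transform import Rotation as R
from bench import monitor, imaging, job, spot_in, r
def cal(n):
    c=imaging.calibration(n); return c, np.array(c["extrinsics"])
def ray(n,px,z,c=None):
    "world point at height z on pixel ray"
    c=c or imaging.calibration(n); E=np.array(c["extrinsics"])
    p=np.array([[px]],float)
    K=np.array([[c["fx"],0,c["cx"]],[0,c["fy"],c["cy"]],[0,0,1]])
    d=np.array(c.get("distortion",c.get("dist",np.zeros(5))),float)
    u=cv2.undistortPoints(p,K,d)[0,0]
    v=E[:3,:3].T@np.array([u[0],-u[1],-1]); o=-E[:3,:3].T@E[:3,3]
    return o+v*(z-o[2])/v[2]
def proj(n,P,c=None):
    c=c or imaging.calibration(n); E=np.array(c["extrinsics"])
    q=E[:3,:3]@np.array(P,float)+E[:3,3]
    return np.array([c["cx"]+c["fx"]*q[0]/-q[2], c["cy"]+c["fy"]*(-q[1])/-q[2]])
def snap(n,f):
    im=imaging.read_camera(n); cv2.imwrite("pics/"+f,im); return im
E
python3 - <<'E'
from h import *
s=monitor.observe();print(s)
for n in("scene","side","wrist"):
    print(n,imaging.calibration(n)); snap(n,n+"0.png")
names="ophthalmoscope_grip retinoscope_grip transilluminator_grip prism_bar_mid lens_rack_mid occluder_mid pull cradle0 cradle1 cradle2 drops_a".split()
for n in("scene","side"):
  for t in names:
    print(n,t,[(np.round(d["position"]),round(d["conf"],2)) for d in spot_in(n,t)][:4])
E
```

```text
pics
{'time': 0.0, 'joint_pos': array([-1.09088038,  0.32178751, -0.07008444,  1.4516711 ,  0.02264709,
        1.37080886, -0.05689656]), 'dq': array([-1.18404936e-03,  1.23446046e-03,  5.89739092e-04, -7.89179776e-04,
        8.71685760e-04,  1.89040396e-03, -8.92122046e-05]), 'joint_efforts': array([ 2.69673028e-04, -4.91286170e+01, -4.03829422e-01, -3.12530816e+01,
       -6.39324356e-02,  4.36741544e-02,  1.95212983e-04]), 'ee_pos': array([291.73811184, 580.16682393, 191.38659123]), 'ee_rot': array([ 0.36375606,  1.54006024, -0.3667082 ]), 'wrist_force': array([-0.90827507,  0.29790497, -0.09157193]), 'torque': array([ 0.04900358, -0.01089748,  0.00709123]), 'opening': 1.0025480824161703}
scene {'fx': 537.5393359814123, 'fy': 537.5393359814123, 'cx': 324.3215732348225, 'cy': 239.91736111534664, 'extrinsics': array([[ 6.37708940e-01,  7.69969977e-01,  2.17610295e-02,
        -3.74249074e+02],
       [-5.28723093e-01,  4.17007994e-01,  7.39294410e-01,
         2.43175148e+02],
       [ 5.60159976e-01, -4.82960213e-01,  6.73030633e-01,
        -1.38019980e+03],
       [ 0.00000000e
[... 1466 characters left out ...]
9., 201.]), 0.57)]
scene drops_a [(array([304., 272.]), 0.73)]
side ophthalmoscope_grip [(array([248., 288.]), 0.91)]
side retinoscope_grip [(array([266., 263.]), 0.87)]
side transilluminator_grip [(array([358., 274.]), 0.19)]
side prism_bar_mid [(array([355., 294.]), 0.62)]
side lens_rack_mid [(array([358., 274.]), 0.83)]
side occluder_mid [(array([260., 253.]), 0.61)]
side pull [(array([298., 201.]), 0.65)]
side cradle0 [(array([288., 366.]), 0.69), (array([265., 266.]), 0.32)]
side cradle1 [(array([288., 366.]), 0.69), (array([265., 266.]), 0.32)]
side cradle2 [(array([288., 366.]), 0.69), (array([265., 266.]), 0.32)]
side drops_a [(array([306., 276.]), 0.62), (array([312., 257.]), 0.59)]
```

View pics/scene0.png

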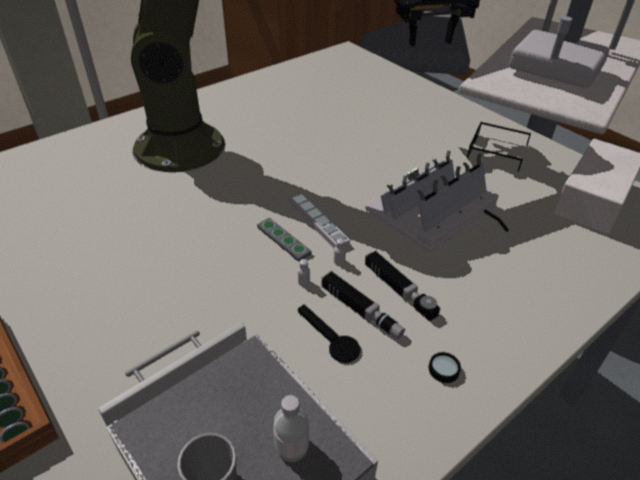

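View pics/side0.png

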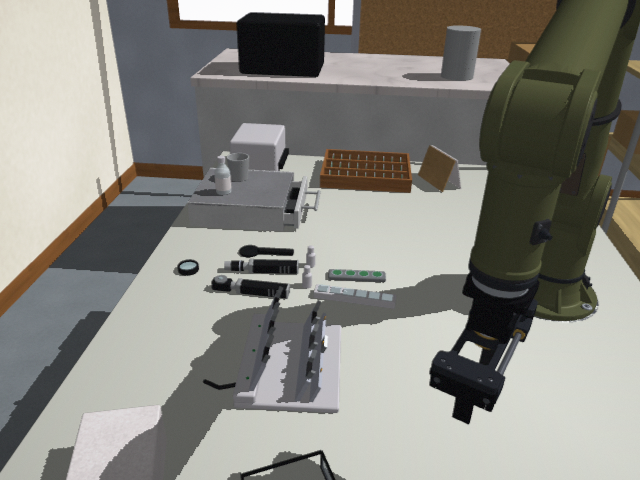

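The scene picture shows five things to move: ophthalmoscope (405,285), retinoscope (360,302), prism bar (322,222), lens rack (284,238) and occluder (330,335). Bottles are at (304,272) and (339,256), the rest is at (440,200), and the drawer pull is at (165,355). The transilluminator is absent.

```bash
python3 - <<'E'
from h import *
c=imaging.calibration("scene"); s=imaging.calibration("side")
def tri(a,b):
    A=[];
    for cc,p in((c,a),(s,b)):
        p0=ray("x",p,0,cc);p1=ray("x",p,300,cc);A.append((p0,(p1-p0)/np.linalg.norm(p1-p0)))
    M=sum(np.eye(3)-np.outer(d,d) for _,d in A);v=sum((np.eye(3)-np.outer(d,d))@o for o,d in A)
    return np.round(np.linalg.solve(M,v))
f=lambda n,p,z:np.round(ray(n,p,z,c if n=="scene" else s))
print("drops",tri((304,272),(312,257)),f("scene",(304,272),29),f("scene",(339,256),29),f("side",(312,257),29),f("side",(306,276),29))
print("pull ends",tri((128,373),(315,208)),f("scene",(128,373),42),f("scene",(198,335),42))
print("panel top",f("scene",(104,408),66),f("scene",(243,328),66))
for n,ps in {"ophth":[(368,258),(440,312)],"retino":[(325,279),(402,332)],"prism":[(295,199),(347,244)],"lens":[(260,222),(308,254)],"occl":[(301,309),(345,350)]}.items():
    print(n,[f("scene",p,10) for p in ps])
print("rest base corners scene",[f("scene",p,14) for p in((367,207),(430,243),(496,205))])
print("rest base corners side",[f("side",p,14) for p in((339,408),(340,326),(237,403))])
E
```

```text
drops [574. -42.  25.] [580. -45.  29.] [588.  36.  29.] [572. -38.  29.] [577.  49.  29.]
pull ends [ 585. -388.    3.] [ 592. -398.   42.] [ 595. -278.   42.]
panel top [ 644. -452.   66.] [ 646. -221.   66.]
ophth [array([614.,  91.,  10.]), array([798.,  97.,  10.])]
retino [array([605., -13.,  10.]), array([786.,  11.,  10.])]
prism [array([372.,  92.,  10.]), array([557.,  85.,  10.])]
lens [array([390., -15.,  10.]), array([530.,   4.,  10.])]
occl [array([635., -95.,  10.]), array([753., -92.,  10.])]
rest base corners scene [array([497., 196.,  14.]), array([664., 218.,  14.]), array([670., 429.,  14.])]
rest base corners side [array([473., 434.,  14.]), array([485., 207.,  14.]), array([655., 444.,  14.])]
```

```bash
python3 - <<'E'
from h import *
a=cv2.imread("pics/scene0.png")[135:255,350:530]; b=cv2.imread("pics/side0.png")[285:425,190:370]
cv2.imwrite("pics/rest.png",np.vstack([cv2.resize(a,(450,300),interpolation=3),cv2.resize(b,(450,300),interpolation=3)]))
E
```

```text
(no output)
```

View pics/rest.png

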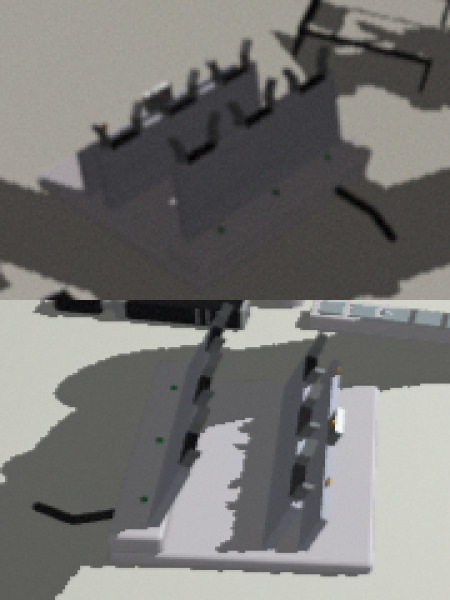

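The rest's up-slope is +x, with the tall comb at far x. Next I work out the tool axes and a planning helper.

```bash
cat >> h.py <<'E'
def st():
    s=monitor.observe(); M=R.from_rotvec(s["ee_rot"]).as_matrix(); return s,np.array(s["ee_pos"]),M
def go(target,jaw=None):
    "report total shift in tool axes (after twist) and twist so jaw axis (tool y) has world yaw jaw (mod pi)"
    s,p,M=st(); yaw=np.arctan2(M[1,1],M[0,1]); tw=0
    if jaw is not None:
        d=(jaw-yaw+np.pi/2)%np.pi-np.pi/2; tw=-d   # tool x down
        M2=M@R.from_rotvec([tw,0,0]).as_matrix()
    else: M2=M
    e=np.array(target)-p
    print("t",round(s["time"],1),"pos",p.round(1),"yaw",round(yaw,3),"j7",round(s["joint_pos"][6],2),"open",round(s["opening"],3),"F",s["wrist_force"].round(1),"| twist",round(tw,3),"tool shift now",(M.T@e/1000).round(4),"after twist",(M2.T@e/1000).round(4))
E
python3 - <<'E'
from h import *
s,p,M=st();print(M.round(3))
c,E=cal("wrist");o=-E[:3,:3].T@E[:3,3];print("cam in tool",(M.T@(o-p)).round(1),"axes",(M.T@E[:3,:3].T).round(3))
go([500,60,330],np.pi/2); go([500,-338,330],0)
E
```

```text
[[ 0.     0.449  0.893]
 [ 0.     0.893 -0.449]
 [-1.     0.     0.   ]]
cam in tool [-192.3   -0.3  -77.1] axes [[-0.001  0.278 -0.961]
 [ 1.     0.001 -0.   ]
 [ 0.001 -0.961 -0.278]]
t 1.2 pos [292.  580.7 192.5] yaw 1.105 j7 -0.06 open 1.0 F [ 0.   0.3 -1.1] | twist -0.466 tool shift now [-0.1375 -0.3718  0.4197] after twist [-0.1375 -0.5207  0.208 ]
t 1.2 pos [292.  580.7 192.5] yaw 1.105 j7 -0.06 open 1.0 F [ 0.   0.3 -1.1] | twist 1.105 tool shift now [-0.1375 -0.7274  0.5985] after twist [-0.1375  0.208   0.9187]
```

>>> move_arm([
  [[-0.035,0,0],-0.117,1],
  [[-0.035,0,0],-0.117,1],
  [[-0.035,0,0],-0.117,1],
  [[-0.035,0,0],-0.117,1],
])

```text
time: 1.65
ee_pos: [290.6, 577.7, 329.3]
ee_rot: [-0.025, 1.577, 0.005]
wrist_force: [-0.1, 0.2, -0.5]
opening: 1.003
```

>>> move_arm([
  [[0,-0.046,0.017],0,1],
  [[0,-0.046,0.017],0,1],
  [[0,-0.046,0.017],0,1],
  [[0,-0.046,0.017],0,1],
  [[0,-0.046,0.017],0,1],
  [[0,-0.046,0.017],0,1],
  [[0,-0.046,0.017],0,1],
  [[0,-0.046,0.017],0,1],
  [[0,-0.046,0.017],0,1],
  [[0,-0.046,0.017],0,1],
  [[0,-0.046,0.017],0,1],
  [[0,-0.046,0.017],0,1],
])

```text
time: 2.85
ee_pos: [511.5, 29.7, 336.9]
ee_rot: [-0.026, 1.567, 0.035]
wrist_force: [1.3, 0.5, 0.7]
opening: 1.001
```

```bash
python3 - <<'E'
from h import *
go([500,0,330],np.pi/2)
c=imaging.calibration("wrist"); im=snap("wrist","w1.png"); import pickle; pickle.dump(c,open("w1.pkl","wb"))
Z=dict(ophthalmoscope_grip=14,retinoscope_grip=14,prism_bar_mid=9,lens_rack_mid=6,occluder_mid=7,pull=42,cradle0=80,drops_a=29)
for t,z in Z.items():
    print(t,[(np.round(d["position"]),round(d["conf"],2),ray("",d["position"],z,c).round()) for d in spot_in("wrist",t)][:4])
E
```

```text
t 2.9 pos [511.5  29.7 336.9] yaw 1.61 j7 1.5 open 1.001 F [1.3 0.5 0.7] | twist 0.039 tool shift now [ 0.0067 -0.0292 -0.0127] after twist [ 0.0067 -0.0297 -0.0115]
ophthalmoscope_grip [(array([348., 296.]), 0.63, array([677.,  94.,  14.])), (array([ 72., 269.]), 0.49, array([ 647., -345.,   14.])), (array([288., 287.]), 0.32, array([665.,  -4.,  14.]))]
retinoscope_grip [(array([289., 286.]), 0.63, array([663.,  -2.,  14.]))]
prism_bar_mid [(array([353., 149.]), 0.58, array([447.,  86.,   9.]))]
lens_rack_mid [(array([292., 152.]), 0.61, array([455.,  -2.,   6.]))]
occluder_mid [(array([232., 284.]), 0.87, array([666., -94.,   7.])), (array([496., 233.]), 0.32, array([565., 319.,   7.]))]
pull [(array([ 71., 269.]), 0.71, array([ 634., -327.,   42.])), (array([497., 233.]), 0.17, array([556., 301.,  42.]))]
cradle0 [(array([496., 231.]), 0.71, array([544., 278.,  80.]))]
drops_a [(array([259., 238.]), 0.77, array([579., -48.,  29.])), (array([324., 240.]), 0.73, array([580.,  50.,  29.]))]
```

View pics/w1.png

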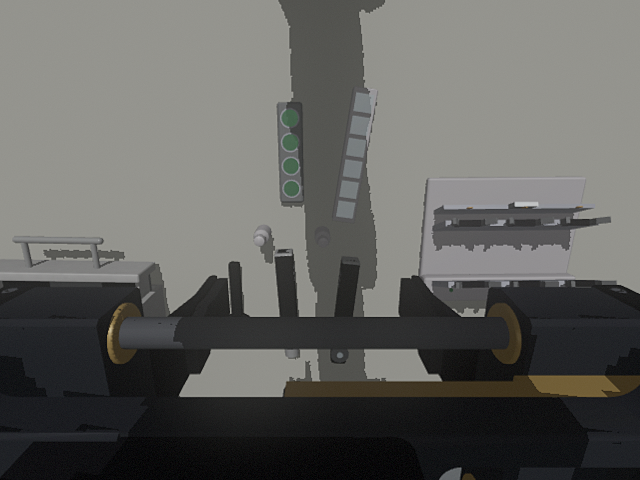

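The wrist view shows lens rack (290,153), prism bar (353,150), bottles (262,238) and (323,236), pull bar from (15,239) to (102,241), and rest base front edge from (427,178) to (586,178).

```bash
python3 - <<'E'
from h import *
import pickle; c=pickle.load(open("w1.pkl","rb"))
f=lambda p,z:ray("",p,z,c).round(1)
print("pull",f((15,239),42),f((102,241),42))
print("panel top front",f((0,262),66),f((150,263),66))
print("base front",f((427,178),14),f((586,178),14), "side",f((420,278),14))
b=f((15,239),42);a=f((102,241),42);m=(a+b)/2
go([m[0],m[1],150],0)
go([500,-338,250],0)
E
```

```text
pull [ 590.4 -399.9   42. ] [ 588.9 -274.4   42. ]
panel top front [ 617.5 -406.8   66. ] [ 611.5 -196.4   66. ]
base front [483.3 197.9  14. ] [474.5 433.2  14. ] side [641.7 207.3  14. ]
t 3.3 pos [510.8  33.4 336.5] yaw 1.613 j7 1.5 open 1.001 F [-0.1 -0.1 -0.1] | twist -1.529 tool shift now [ 0.1845 -0.3746  0.0628] after twist [ 0.1845 -0.0784 -0.3716]
t 3.3 pos [510.8  33.4 336.5] yaw 1.613 j7 1.5 open 1.001 F [-0.1 -0.1 -0.1] | twist -1.529 tool shift now [ 0.0843 -0.3711 -0.0265] after twist [ 0.0843  0.011  -0.3719]
```

>>> move_arm([
  [[0.01,0,0],0.147,-0.22],
  [[0.01,0,0],0.147,-0.22],
  [[0.01,0,0],0.147,-0.22],
  [[0.01,0,0],0.147,-0.22],
  [[0.01,0,0],0.147,-0.22],
  [[0.01,0,0],0.147,-0.22],
  [[0.01,0,0],0.147,-0.22],
  [[0.01,0,0],0.147,-0.22],
  [[0.01,0,0],0.147,-0.22],
  [[0.01,0,0],0.147,-0.22],
  [[0.01,0,0],0.147,-0.22],
])

```text
time: 4.4
ee_pos: [509.7, 48.3, 224.5]
ee_rot: [1.244, 1.193, -1.227]
wrist_force: [-0.5, -0.1, 0.6]
opening: 0.389
```

>>> move_arm([
  [[0.01,0.01,0.04],0,-0.22],
  [[0.01,0.01,0.04],0,-0.22],
  [[0.01,0.01,0.04],0,-0.22],
  [[0.01,0.01,0.04],0,-0.22],
  [[0.01,0.01,0.04],0,-0.22],
  [[0,0.01,0.04],0,-0.22],
  [[0,0.01,0.04],0,-0.22],
  [[0,0.01,0.04],0,-0.22],
  [[0,0,0.04],0,-0.22],
])

```text
time: 5.3
ee_pos: [588.0, -301.4, 166.2]
ee_rot: [1.223, 1.217, -1.197]
wrist_force: [1.2, 0.7, 0.5]
opening: 0.389
```

```bash
sed -i 's|d=(jaw-yaw+np.pi/2)%np.pi-np.pi/2; tw=-d .*|d=(jaw-yaw+np.pi)%(2*np.pi)-np.pi; tw=-d|' h.py; python3 - <<'E'
from h import *
go([590,-337,110],0.01)
c=imaging.calibration("wrist"); im=snap("wrist","w2.png")
print([(np.round(d["position"]),round(d["conf"],2),ray("",d["position"],42,c).round()) for d in spot_in("wrist","pull")])
print([proj("",p,c).round() for p in ((590,-337,42),(590,-397,42),(589,-277,42))])
E
```

```text
t 5.3 pos [ 588.  -301.4  166.2] yaw 0.001 j7 0.61 open 0.389 F [1.2 0.7 0.5] | twist -0.009 tool shift now [0.0557 0.0016 0.0365] after twist [0.0557 0.0013 0.0365]
[(array([381., 216.]), 0.72, array([ 651., -291.,   42.]))]
[array([316., 263.]), array([316., 319.]), array([315., 201.])]
```

View pics/w2.png

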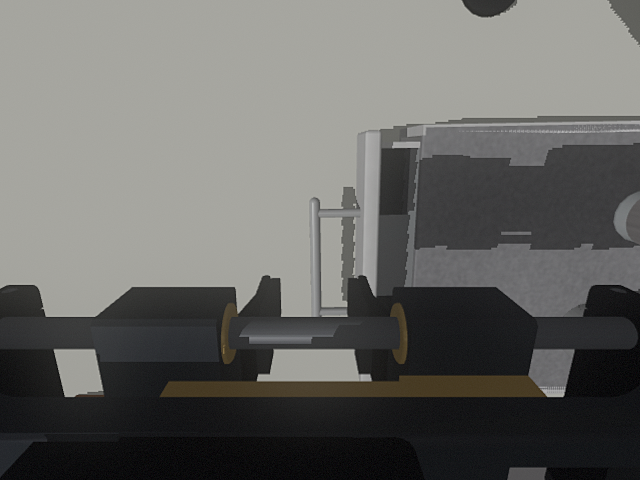

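The pull bar is at column 315, between the fingers (280 and 350). The drawer is already slightly open: panel near 365, body near 415.

>>> move_arm([
  [[0,0.002,0.036],0,-0.22],
  [[0.04,0,0],0,-0.22],
  [[0.04,0,0],0,-0.22],
  [[0.04,0,0],0,-0.22],
  [[0.02,0,0],0,-0.22],
  [[0,0,0],0,-0.22],
])

```text
time: 6.0
ee_pos: [591.8, -336.1, 21.6]
ee_rot: [1.223, 1.214, -1.198]
wrist_force: [-0.1, -0.3, -0.5]
opening: 0.387
```

```bash
python3 - <<'E'
from h import *
go([590,-337,23],0.0)
for n in("scene","side"):
  pass
E
```

```text
t 6.0 pos [ 591.8 -336.1   21.6] yaw -0.0 j7 0.71 open 0.387 F [-0.1 -0.3 -0.5] | twist -0.0 tool shift now [-0.0015 -0.0018  0.0009] after twist [-0.0015 -0.0018  0.0009]
```

>>> move_arm([
  [[0,0,0],0,-1],
  [[0,0,0],0,-1],
  [[0,0,0],0,-1],
  [[0,0,0],0,-1],
  [[0,-0.02,0],0,-1],
  [[0,-0.03,0],0,-1],
  [[0,-0.03,0],0,-1],
  [[0,-0.03,0],0,-1],
  [[0,-0.03,0],0,-1],
  [[0,-0.03,0],0,-1],
  [[0,-0.02,0],0,-1],
])

```text
time: 7.1
ee_pos: [407.5, -337.7, 29.7]
ee_rot: [1.221, 1.197, -1.179]
wrist_force: [0.0, -0.2, -0.3]
opening: 0.006
```

>>> move_arm([
  [[0,-0.015,0],0,-1],
  [[0,-0.01,0],0,-1],
  [[0,-0.005,0],0,-1],
  [[0,-0.005,0],0,-1],
])

```text
time: 7.5
ee_pos: [371.1, -339.8, 31.4]
ee_rot: [1.225, 1.19, -1.178]
wrist_force: [-0.5, -0.0, -0.7]
opening: 0.003
```

```bash
python3 - <<'E'
from h import *
go([590,-337,23],0.0)
E
```

```text
t 7.5 pos [ 371.1 -339.8   31.4] yaw 0.005 j7 0.84 open 0.003 F [-0.5 -0.  -0.7] | twist 0.005 tool shift now [ 0.0159  0.2185 -0.0016] after twist [ 0.0159  0.2185 -0.0027]
```

```bash
python3 - <<'E'
from h import *
a=snap("scene","s2.png")[250:480,60:400]; b=snap("side","d2.png")[140:300,180:420]
cv2.imwrite("pics/c2.png",np.vstack([cv2.resize(a,(600,300),interpolation=2),cv2.resize(b,(600,300),interpolation=2)]))
E
```

```text
(no output)
```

View pics/c2.png

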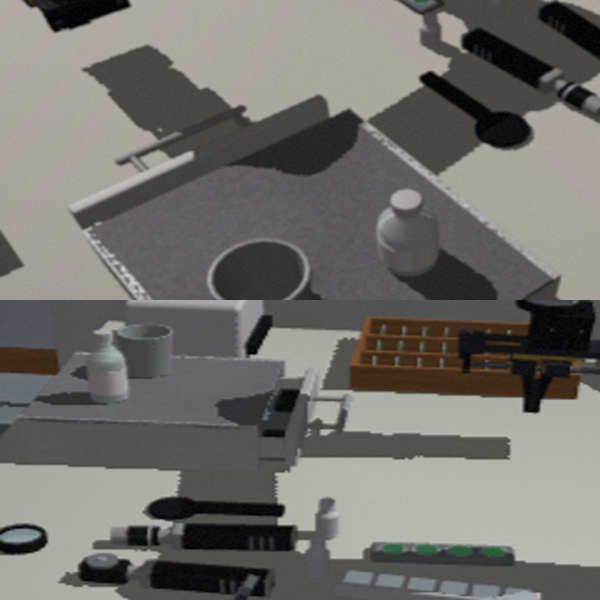

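```bash
python3 - <<'E'
from h import *
s,p,M=st(); print(p, s["joint_pos"].round(3))
for n in("scene","side"): print(n,"tcp",proj(n,p).round(),"pull",proj(n,(590,-337,42)).round(),proj(n,(590,-397,42)).round(),proj(n,(590,-277,42)).round())
c=imaging.calibration("side");print([ray("",q,0,c).round() for q in((392,199),)])
for q in ((590,-277),):
  for z in (20,42,60,80): print(z,[proj(n,(*q,z)).round() for n in("scene","side")])
E
```

```text
[ 370.56951706 -339.73627811   31.13223623] [ 0.089  0.157  0.669  2.034 -0.151  0.968  0.84 ]
scene tcp [107. 279.] pull [164. 352.] [128. 372.] [197. 333.]
side tcp [390. 207.] pull [317. 200.] [319. 192.] [315. 209.]
[array([ 361., -462.,    0.])]
20 [array([199., 341.]), array([315., 216.])]
42 [array([197., 333.]), array([315., 209.])]
60 [array([195., 326.]), array([315., 204.])]
80 [array([194., 318.]), array([315., 197.])]
```

```bash
python3 - <<'E'
import cv2,numpy as np
a=cv2.imread("pics/s2.png")[0:480,0:400]; b=cv2.imread("pics/d2.png")[60:300,260:500]
cv2.imwrite("pics/c3.png",np.hstack([a,cv2.resize(b,(400,480),interpolation=2)]))
E
```

```text
(no output)
```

View pics/c3.png

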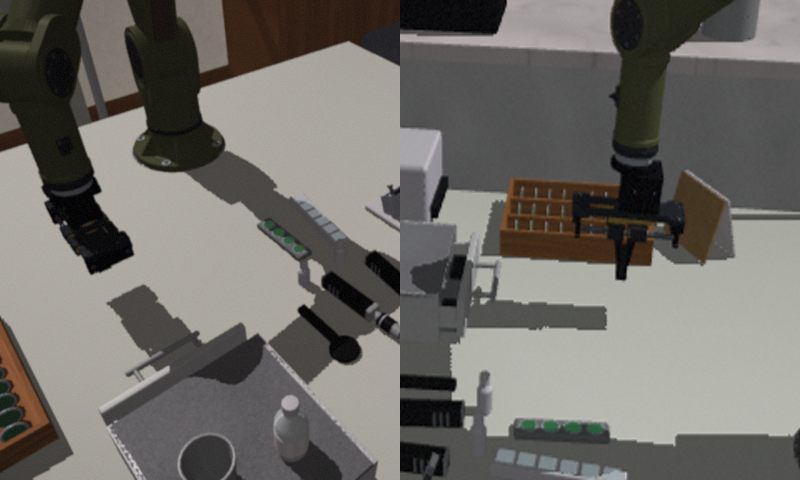

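>>> move_arm([
  [[0.006,0,0],0,-1],
  [[0.006,0,0],0,-1],
  [[0.006,0,0],0,-1],
  [[0,0,0],0,-1],
])

```text
time: 8.0
ee_pos: [373.1, -339.1, 11.1]
ee_rot: [1.223, 1.192, -1.177]
wrist_force: [0.3, 0.1, 0.2]
opening: 0.006
```

```bash
python3 - <<'E'
from h import *
print(r.tcp_to_grasp,[a for a in dir(r) if a[0]!='_'])
go([371,-340,10],0)
E
```

```text
18.700000000000003 ['PlanningError', 'tcp_to_grasp']
t 8.0 pos [ 373.1 -339.1   11.1] yaw 0.007 j7 0.86 open 0.006 F [0.3 0.1 0.2] | twist 0.007 tool shift now [ 0.001  -0.0022  0.0009] after twist [ 0.001  -0.0022  0.0009]
```

>>> move_arm([
  [[0.004,0,0],0,-1],
  [[0.004,0,0],0,-1],
  [[0,0,0],0,-1],
])

```text
time: 8.3
ee_pos: [373.4, -338.9, 1.8]
ee_rot: [1.222, 1.193, -1.178]
wrist_force: [0.6, 0.2, 0.8]
opening: 0.007
```

>>> move_arm([
  [[0.004,0,0],0,-1],
  [[0.004,0,0],0,-1],
  [[0,0,0],0,-1],
])

```text
time: 8.6
ee_pos: [373.8, -338.9, -6.7]
ee_rot: [1.222, 1.193, -1.178]
wrist_force: [-0.1, -1.1, -0.2]
opening: 0.007
```

```bash
python3 - <<'E'
from h import *
s,p,M=st(); print(p,s["wrist_force"].round(1)); print(M.round(4))
a=snap("side","d3.png")[150:260,330:450]
cv2.imwrite("pics/c4.png",cv2.resize(a,(480,440),interpolation=2)); print(proj("side",p))
E
```

```text
[ 373.75359184 -338.94105343   -6.72613386] [-0.1 -1.1 -0.2]
[[ 0.0317  0.9995  0.0081]
 [ 0.005   0.0079 -1.    ]
 [-0.9995  0.0318 -0.0047]]
[388.22613044 218.62812607]
```

View pics/c4.png

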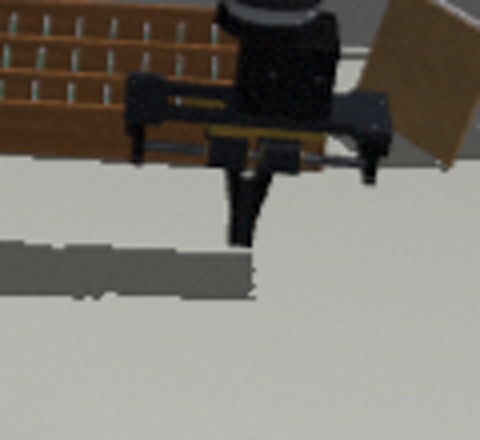

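The fingertips show about 27 mm above the reported TCP: crop row 245 where 275 was predicted. That explains missing the bar. I'll confirm by touching the table.

>>> move_arm([
  [[0.004,0,0],0,-1],
  [[0.004,0,0],0,-1],
  [[0,0,0],0,-1],
])

```text
time: 8.95
ee_pos: [374.4, -339.2, -14.9]
ee_rot: [1.222, 1.192, -1.177]
wrist_force: [-1.0, -0.4, 0.5]
opening: 0.003
```

>>> move_arm([
  [[0.004,0,0],0,-1],
  [[0,0,0],0,-1],
])

```text
time: 9.15
ee_pos: [374.5, -339.2, -19.3]
ee_rot: [1.222, 1.192, -1.177]
wrist_force: [0.7, 0.0, -0.3]
opening: 0.003
```

>>> move_arm([
  [[0.003,0,0],0,-1],
  [[0,0,0],0,-1],
])

```text
time: 9.35
ee_pos: [374.6, -339.2, -22.5]
ee_rot: [1.222, 1.192, -1.177]
wrist_force: [-0.3, 0.5, 0.6]
opening: 0.004
```

>>> move_arm([
  [[0.003,0,0],0,-1],
  [[0,0,0],0,-1],
])

```text
time: 9.55
ee_pos: [374.8, -339.2, -25.7]
ee_rot: [1.222, 1.192, -1.177]
wrist_force: [0.1, -0.0, -0.8]
opening: 0.008
```

>>> move_arm([
  [[0.002,0,0],0,-1],
  [[0,0,0],0,-1],
])

```text
time: 9.75
ee_pos: [374.9, -339.2, -27.9]
ee_rot: [1.222, 1.192, -1.177]
wrist_force: [-0.8, 0.7, 0.3]
opening: 0.005
```

>>> move_arm([
  [[0.002,0,0],0,-1],
  [[0,0,0],0,-1],
])

```text
time: 9.95
ee_pos: [375.2, -339.4, -29.5]
ee_rot: [1.222, 1.192, -1.177]
wrist_force: [-0.6, 1.2, 1.6]
opening: 0.008
```

>>> move_arm([
  [[0.002,0,0],0,-1],
  [[0,0,0],0,-1],
])

```text
time: 10.15
ee_pos: [375.5, -339.7, -29.1]
ee_rot: [1.224, 1.192, -1.176]
wrist_force: [-0.7, -0.9, -0.7]
opening: 0.005
```

>>> move_arm([
  [[0.002,0,0],0,-1],
  [[0,0,0],0,-1],
])

```text
time: 10.35
ee_pos: [376.0, -340.1, -29.3]
ee_rot: [1.225, 1.192, -1.175]
wrist_force: [-0.2, -0.2, -0.5]
opening: 0.008
```

>>> move_arm([
  [[0.002,0,0],0,-1],
  [[0,0,0],0,-1],
])

```text
time: 10.55
ee_pos: [376.4, -340.4, -29.3]
ee_rot: [1.227, 1.193, -1.173]
wrist_force: [-0.7, -0.2, 0.3]
opening: 0.003
```

Contact is at about −29 mm, so the true fingertip is reported z + 29 mm. I'll redo the drawer grip 29 mm lower.

>>> move_arm([
  [[-0.045,0,0],0,-0.22],
  [[-0.045,0,0],0,-0.22],
  [[0,0.045,0],0,-0.22],
  [[0,0.045,0],0,-0.22],
  [[0,0.045,0],0,-0.22],
  [[0,0.045,0],0,-0.22],
  [[0,0.03,0],0,-0.22],
])

```text
time: 11.25
ee_pos: [587.6, -340.9, 72.8]
ee_rot: [1.237, 1.185, -1.171]
wrist_force: [0.4, -0.6, -0.6]
opening: 0.389
```

```bash
python3 - <<'E'
from h import *
go([590,-337,-7],0.0); s,p,M=st(); print(M[:,0].round(4))
E
```

```text
t 11.2 pos [ 587.6 -340.9   72.8] yaw 0.001 j7 0.72 open 0.389 F [ 0.4 -0.6 -0.6] | twist 0.001 tool shift now [ 0.0799 -0.0011 -0.0031] after twist [ 0.0799 -0.0011 -0.0031]
[ 0.044   0.0106 -0.999 ]
```

>>> move_arm([
  [[0.04,-0.001,-0.003],0,-0.22],
  [[0.04,0,0],0,-0.22],
  [[0,0,0],0,-1],
  [[0,0,0],0,-1],
  [[0,0,0],0,-1],
  [[0,0,0],0,-1],
  [[0,0,0],0,-1],
  [[0,0,0],0,-1],
])

```text
time: 12.05
ee_pos: [596.6, -335.1, -9.5]
ee_rot: [1.232, 1.184, -1.165]
wrist_force: [1.2, -0.7, -9.5]
opening: 0.092
```

>>> move_arm([
  [[0,-0.015,0],0,-1],
  [[0,-0.025,0],0,-1],
  [[0,-0.025,0],0,-1],
  [[0,-0.025,0],0,-1],
  [[0,-0.025,0],0,-1],
])

```text
time: 12.55
ee_pos: [493.4, -337.5, -9.6]
ee_rot: [1.232, 1.163, -1.147]
wrist_force: [3.4, -0.3, -2.3]
opening: 0.096
```

>>> move_arm([
  [[0,-0.025,0],0,-1],
  [[0,-0.025,0],0,-1],
  [[0,-0.02,0],0,-1],
  [[0,-0.015,0],0,-1],
])

```text
time: 12.95
ee_pos: [413.6, -339.1, -9.5]
ee_rot: [1.238, 1.148, -1.134]
wrist_force: [2.9, 0.1, -3.2]
opening: 0.093
```

>>> move_arm([
  [[0,-0.01,0],0,-1],
  [[0,-0.01,0],0,-1],
  [[0,0,0],0,-1],
])

```text
time: 13.25
ee_pos: [392.5, -339.4, -9.5]
ee_rot: [1.241, 1.146, -1.132]
wrist_force: [-2.1, 1.2, -3.9]
opening: 0.092
```

>>> move_arm([
  [[0,-0.015,0],0,-1],
  [[0,-0.015,0],0,-1],
  [[0,0,0],0,-1],
])

```text
time: 13.55
ee_pos: [366.6, -339.9, -9.6]
ee_rot: [1.241, 1.142, -1.126]
wrist_force: [-1.6, 0.7, -6.6]
opening: 0.096
```

>>> move_arm([
  [[0,-0.01,0],0,-1],
  [[0,-0.01,0],0,-1],
  [[0,0,0],0,-1],
])

```text
time: 13.85
ee_pos: [365.7, -340.6, -9.4]
ee_rot: [1.24, 1.116, -1.107]
wrist_force: [-4.2, -0.7, -4.6]
opening: 0.093
```

```bash
python3 - <<'E'
from h import *
go([331,-337,-7],0.0); s,p,M=st(); print(M.round(4),s["joint_pos"].round(3))
E
```

```text
t 13.8 pos [ 365.7 -340.6   -9.4] yaw 0.023 j7 0.98 open 0.093 F [-4.2 -0.7 -4.6] | twist 0.023 tool shift now [-0.0068 -0.034  -0.0043] after twist [-0.0068 -0.0341 -0.0035]
[[ 0.126   0.9918  0.021 ]
 [-0.013   0.0228 -0.9997]
 [-0.9919  0.1257  0.0158]] [ 0.136  0.153  0.663  2.144 -0.246  0.793  0.976]
```

>>> move_arm([
  [[0,0,0],0,-0.2],
  [[0,0,0],0,-0.2],
  [[0,0,0],0,-0.2],
  [[-0.045,0.006,0],0,-0.2],
  [[-0.045,0.006,0],0,-0.2],
  [[-0.045,0.006,0],0,-0.2],
  [[-0.045,0.006,-0.02],0,-0.2],
  [[-0.045,0.03,-0.02],0,-0.2],
  [[0,0.045,-0.02],0,-0.2],
  [[0,0.045,-0.02],0,-0.2],
  [[0,0.02,-0.02],0,-0.2],
])

```text
time: 14.95
ee_pos: [493.1, -247.2, 237.4]
ee_rot: [1.253, 1.098, -1.125]
wrist_force: [0.0, -0.7, -0.5]
opening: 0.4
```

```bash
python3 - <<'E'
from h import *
import pickle
go([480,-200,240],0.0); s,p,M=st(); print(M[:,0].round(4))
c=imaging.calibration("wrist"); snap("wrist","w3.png"); pickle.dump(c,open("w3.pkl","wb"))
E
```

```text
t 14.9 pos [ 493.1 -247.2  237.4] yaw -0.0 j7 0.44 open 0.4 F [ 0.  -0.7 -0.5] | twist -0.0 tool shift now [-0.0053 -0.0127 -0.0471] after twist [-0.0053 -0.0127 -0.0471]
[ 0.1286 -0.0209 -0.9915]
```

View pics/w3.png

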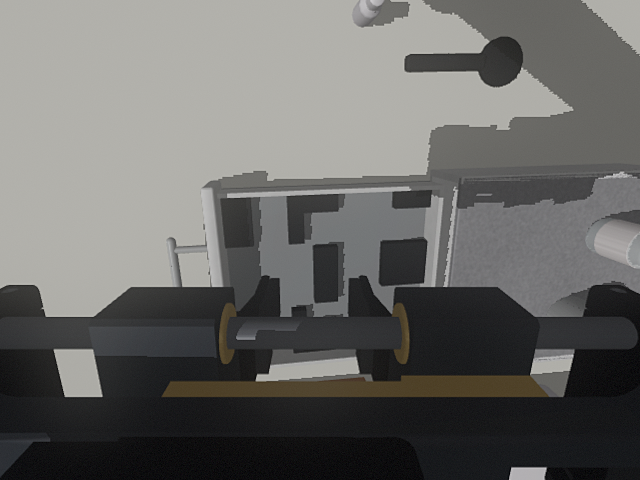

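The drawer is open: left pull end at (172,239), pockets at columns 225–430.

```bash
python3 - <<'E'
from h import *
import pickle; c=pickle.load(open("w3.pkl","rb"))
f=lambda p,z:ray("",p,z,c).round(1)
print("pull end",f((172,238),42),"bar at row 280",f((176,280),42))
print("panel front top",f((204,190),66),f((209,280),66)," left wall top inner",f((225,193),50),f((430,187),50))
print("occl ends",f((405,63),7),f((522,62),7),f((481,61),7))
# predicted pockets from pull estimate
P=np.array([360,-338,42.]);
for n,d in dict(prism=(110,0,-24),lens=(228,60,-24),occ=(223,-50,-24),left_end=(0,60,0)).items(): print(n,P+d,proj("",P+d,c).round())
for n,d in dict(lensL=(150,38,-24),lensL2=(150,82,-24),lensR=(306,82,-24),prL=(89,107,-24),prR=(131,107,-24)).items(): print(n,proj("",P+d,c).round())
E
```

```text
pull end [ 359.4 -278.4   42. ] bar at row 280 [ 357.9 -328.8   42. ]
panel front top [ 402.9 -222.3   66. ] [ 399.1 -320.7   66. ]  left wall top inner [ 421.4 -228.5   50. ] [ 650.9 -226.8   50. ]
occl ends [627.1 -91.7   7. ] [771.4 -87.6   7. ] [719.3 -87.7   7. ]
prism [ 470. -338.   18.] [274. 274.]
lens [ 588. -278.   18.] [367. 225.]
occ [ 583. -388.   18.] [360. 304.]
left_end [ 360. -278.   42.] [173. 238.]
lensL [305. 244.]
lensL2 [305. 210.]
lensR [428. 206.]
prL [253. 190.]
prR [289. 189.]
```

```bash
cat >> h.py <<'E'
def gp(pt,jaw,a=36):
    "put the finger point a mm behind TCP at pt with jaw yaw"
    s,p,M=st(); go(np.array(pt)+M[:,0]*a,jaw)
E
python3 - <<'E'
from h import *
gp([694,-89.5,100],np.pi/2+0.028)
E
```

```text
t 15.0 pos [ 495.7 -242.5  237.1] yaw 0.005 j7 0.44 open 0.399 F [ 2.9  2.3 -0.1] | twist -1.593 tool shift now [ 0.1947  0.1798 -0.1549] after twist [0.1947 0.1508 0.1832]
```

>>> move_arm([
  [[0,0,0],-0.145,0.15],
  [[0,0,0],-0.145,0.15],
  [[0,0,0],-0.145,0.15],
  [[0,0,0],-0.145,0.15],
  [[0,0,0],-0.145,0.15],
  [[0,0,0],-0.145,0.15],
  [[0,0,0],-0.145,0.15],
  [[0,0,0],-0.145,0.15],
  [[0,0,0],-0.145,0.15],
  [[0,0,0],-0.145,0.15],
  [[0,0,0],-0.145,0.15],
])

```text
time: 16.1
ee_pos: [490.5, -251.1, 237.3]
ee_rot: [-0.083, 1.446, 0.039]
wrist_force: [-0.2, -0.4, -0.1]
opening: 0.577
```

```bash
python3 - <<'E'
from h import *
gp([694,-89.5,130],np.pi/2+0.028); s,p,M=st(); print(M[:,0].round(4))
E
```

```text
t 16.1 pos [ 490.5 -251.1  237.3] yaw 1.648 j7 2.1 open 0.577 F [-0.2 -0.4 -0.1] | twist 0.049 tool shift now [0.1639 0.149  0.2011] after twist [0.1639 0.1587 0.1936]
[ 0.1247 -0.0239 -0.9919]
```

>>> move_arm([
  [[0.02,0.031,0.039],0.01,0.15],
  [[0.03,0.031,0.039],0.01,0.15],
  [[0.03,0.031,0.039],0.01,0.15],
  [[0.03,0.031,0.039],0.01,0.15],
  [[0.03,0.031,0.039],0.01,0.15],
  [[0,0,0],0,0.15],
])

```text
time: 16.7
ee_pos: [677.6, -109.3, 128.5]
ee_rot: [-0.036, 1.441, -0.01]
wrist_force: [-0.3, 0.6, -0.9]
opening: 0.579
```

```bash
python3 - <<'E'
from h import *
gp([694,-89.5,9],np.pi/2+0.028)
c=imaging.calibration("wrist"); im=snap("wrist","w4.png")
print([(np.round(d["position"]),round(d["conf"],2),ray("",d["position"],7,c).round()) for d in spot_in("wrist","occluder_mid")])
print("pred",[proj("",p,c).round() for p in((627,-91.7,7),(694,-89.5,7),(745,-88,5))])
E
```

```text
t 16.7 pos [ 677.6 -109.3  128.5] yaw 1.586 j7 1.81 open 0.579 F [-0.3  0.6 -0.9] | twist -0.013 tool shift now [0.156  0.0233 0.0012] after twist [0.156  0.0233 0.0015]
[(array([340., 254.]), 0.9, array([723., -87.,   7.]))]
pred [array([339., 154.]), array([339., 227.]), array([338., 274.])]
```

View pics/w4.png

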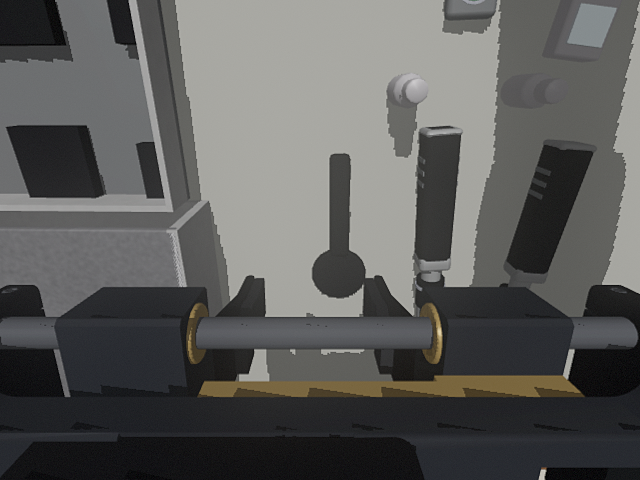

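>>> move_arm([
  [[0.03,0.023,0.001],-0.013,0.15],
  [[0.04,0,0],0,0.15],
  [[0.04,0,0],0,0.15],
  [[0.035,0,0],0,0.15],
  [[0,0,0],0,0.15],
])

```text
time: 17.3
ee_pos: [698.3, -112.4, -5.0]
ee_rot: [-0.04, 1.424, -0.024]
wrist_force: [-0.3, -0.2, -0.6]
opening: 0.571
```

```bash
python3 - <<'E'
from h import *
gp([694,-89.5,8],np.pi/2+0.028)
E
```

```text
t 17.3 pos [ 698.3 -112.4   -5. ] yaw 1.578 j7 1.84 open 0.571 F [-0.3 -0.2 -0.6] | twist -0.021 tool shift now [ 0.0215  0.0223 -0.0021] after twist [ 0.0215  0.0224 -0.0016]
```

>>> move_arm([
  [[0,0.012,0],-0.01,0.15],
  [[0,0.012,0],-0.01,0.15],
  [[0,0,0],0,0.15],
])

```text
time: 17.6
ee_pos: [700.0, -91.0, 0.9]
ee_rot: [-0.055, 1.417, -0.014]
wrist_force: [0.6, 1.2, 0.8]
opening: 0.571
```

```bash
python3 - <<'E'
from h import *
gp([694,-89.5,8],np.pi/2+0.028)
E
```

```text
t 17.6 pos [700.  -91.    0.9] yaw 1.594 j7 1.81 open 0.571 F [0.6 1.2 0.8] | twist -0.005 tool shift now [ 0.028   0.0013 -0.0048] after twist [ 0.028   0.0013 -0.0048]
```

>>> move_arm([
  [[0.014,0.001,-0.003],0,0.15],
  [[0.012,0,-0.001],0,0.15],
  [[0,0,0],0,0.15],
  [[0,0,0],0,-1],
  [[0,0,0],0,-1],
  [[0,0,0],0,-1],
  [[0,0,0],0,-1],
  [[0,0,0],0,-1],
])

```text
time: 18.4
ee_pos: [702.6, -91.3, -23.3]
ee_rot: [-0.056, 1.411, -0.014]
wrist_force: [0.1, -0.7, 0.5]
opening: 0.205
```

```bash
python3 - <<'E'
from h import *
gp([694,-89.5,8],np.pi/2+0.028)
E
```

```text
t 18.4 pos [702.6 -91.3 -23.3] yaw 1.595 j7 1.82 open 0.205 F [ 0.1 -0.7  0.5] | twist -0.004 tool shift now [ 0.0037  0.0006 -0.0035] after twist [ 0.0037  0.0006 -0.0035]
```

Gripped (0.205 × 87 = 18 mm, the handle width). I carry the occluder to the drawer.

>>> move_arm([
  [[-0.03,0,0],0,-1],
  [[-0.04,0,0],0,-1],
  [[-0.04,0,0],0,-1],
  [[0,-0.02,-0.007],0,-1],
  [[0,-0.037,-0.014],0,-1],
  [[0,-0.037,-0.014],0,-1],
  [[0,-0.037,-0.014],0,-1],
  [[0,-0.037,-0.014],0,-1],
  [[0,-0.037,-0.014],0,-1],
  [[0,-0.037,-0.014],0,-1],
  [[0,-0.037,-0.014],0,-1],
  [[0,0,0],0,-1],
])

```text
time: 19.6
ee_pos: [585.0, -376.0, 86.4]
ee_rot: [-0.062, 1.41, -0.009]
wrist_force: [0.1, -1.0, -0.5]
opening: 0.204
```

```bash
python3 - <<'E'
from h import *
go([591.6,-389.8,15],1.571); s,p,M=st(); print(M[:,0].round(4))
print([(np.round(d["position"]),round(d["conf"],2)) for d in (imaging.read_camera("wrist") is not None and spot_in("wrist","occluder_mid"))])
E
```

```text
t 19.6 pos [ 585.  -376.    86.4] yaw 1.601 j7 2.35 open 0.204 F [ 0.1 -1.  -0.5] | twist 0.03 tool shift now [ 0.072  -0.0105 -0.0053] after twist [ 0.072  -0.0106 -0.005 ]
[ 0.1606 -0.0431 -0.9861]
[(array([314., 253.]), 0.66)]
```

>>> move_arm([
  [[0.01,-0.006,-0.003],0.015,-1],
  [[0.02,-0.006,-0.003],0.015,-1],
  [[0.02,0,0],0,-1],
  [[0,0,0],0,-1],
])

```text
time: 20.1
ee_pos: [595.3, -376.3, 33.1]
ee_rot: [-0.039, 1.406, -0.013]
wrist_force: [0.6, 1.0, -1.2]
opening: 0.197
```

```bash
python3 - <<'E'
from h import *
go([590.6,-389.8,-2],1.571)
E
```

```text
t 20.1 pos [ 595.3 -376.3   33.1] yaw 1.585 j7 2.37 open 0.197 F [ 0.6  1.  -1.2] | twist 0.014 tool shift now [ 0.0342 -0.0122 -0.0107] after twist [ 0.0342 -0.0123 -0.0105]
```

>>> move_arm([
  [[0,-0.007,-0.007],0.008,-1],
  [[0,-0.007,-0.006],0.008,-1],
  [[0,0,0],0,-1],
])

```text
time: 20.4
ee_pos: [582.9, -389.6, 31.8]
ee_rot: [-0.027, 1.406, -0.022]
wrist_force: [-0.6, -0.5, -0.4]
opening: 0.197
```

```bash
python3 - <<'E'
from h import *
go([590.6,-389.8,-2],1.571)
im=snap("wrist","w5.png"); 
E
```

```text
t 20.4 pos [ 582.9 -389.6   31.8] yaw 1.572 j7 2.39 open 0.197 F [-0.6 -0.5 -0.4] | twist 0.001 tool shift now [0.0346 0.0009 0.0021] after twist [0.0346 0.0009 0.0021]
```

View pics/w5.png

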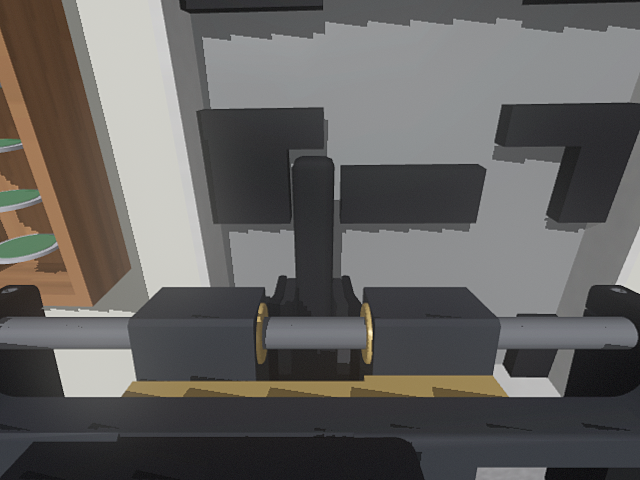

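The handle (cols 293–333) sits centred between the pocket rims (289 and 340). Lowering.

>>> move_arm([
  [[0.012,0,0.001],0,-1],
  [[0.012,0,0.001],0,-1],
  [[0.008,0,0],0,-1],
  [[0,0,0],0,-1],
])

```text
time: 20.85
ee_pos: [592.7, -389.7, -0.5]
ee_rot: [-0.028, 1.402, -0.021]
wrist_force: [-0.8, 0.2, -0.7]
opening: 0.207
```

```bash
python3 - <<'E'
from h import *
go([590.6,-389.8,-3],1.571)
E
```

```text
t 20.9 pos [ 5.927e+02 -3.897e+02 -5.000e-01] yaw 1.573 j7 2.41 open 0.207 F [-0.8  0.2 -0.7] | twist 0.002 tool shift now [ 0.0021  0.     -0.0025] after twist [ 0.0021  0.     -0.0025]
```

>>> move_arm([
  [[0.002,0,-0.002],0,-1],
  [[0,0,0],0,-0.2],
  [[0,0,0],0,-0.2],
  [[0,0,0],0,-0.2],
  [[-0.02,0,0.003],0,-0.2],
  [[-0.03,0,0.004],0,-0.2],
  [[-0.05,0,0],0,-0.2],
  [[-0.05,0,0],0,-0.2],
  [[0,0,-0.04],0,-0.2],
  [[0,0,-0.04],0,-0.2],
])

```text
time: 21.85
ee_pos: [498.6, -384.8, 140.8]
ee_rot: [-0.036, 1.397, -0.018]
wrist_force: [-1.4, -0.2, -0.5]
opening: 0.402
```

```bash
python3 - <<'E'
from h import *
go([592,-390,150],1.571)
c=imaging.calibration("wrist"); im=snap("wrist","w6.png")
P=np.array([359,-338,42.])
print([(np.round(d["position"]),round(d["conf"],2),(ray("",d["position"],25,c)-P).round()) for d in spot_in("wrist","occluder_mid")])
for t,z in dict(lens_rack_mid=6,prism_bar_mid=9).items():
    imaging.read_camera("scene"); print(t,[(np.round(d["position"]),round(d["conf"],2),ray("scene",d["position"],z).round()) for d in spot_in("scene",t)])
E
```

```text
t 21.9 pos [ 498.6 -384.8  140.8] yaw 1.58 j7 2.38 open 0.402 F [-1.4 -0.2 -0.5] | twist 0.009 tool shift now [ 0.0073 -0.0064  0.0935] after twist [ 0.0073 -0.0056  0.0936]
[(array([312., 274.]), 0.93, array([210., -52., -17.]))]
lens_rack_mid [(array([281., 239.]), 0.83, array([457., -10.,   6.]))]
prism_bar_mid [(array([314., 222.]), 0.57, array([460.,  76.,   9.]))]
```

View pics/w6.png

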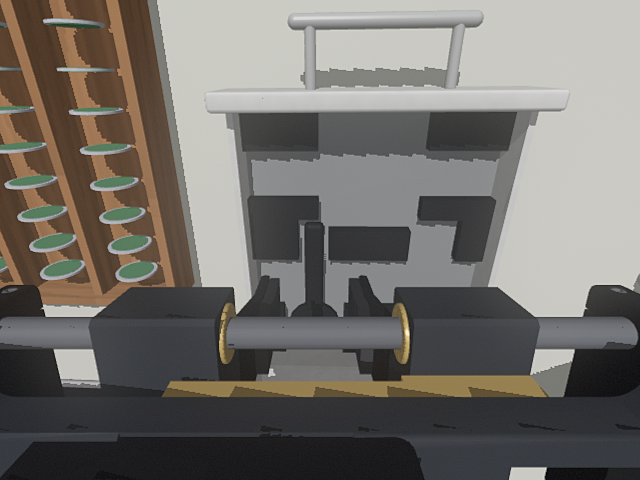

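The occluder lies in its pocket: handle at columns 305–323 between rims, disc toward the back. Next the lens rack.

```bash
python3 - <<'E'
from h import *
import pickle; c=pickle.load(open("w1.pkl","rb"))
f=lambda p,z:ray("",p,z,c).round(1)
print("lens",f((290,102),12),f((292,205),12)); print("prism",f((364,89),18),f((344,219),18))
c=imaging.calibration("wrist"); 
print("pull",ray("",(290,19),42,c).round(1),ray("",(482,17),42,c).round(1)); 
gp([458,-7,130],np.pi/2)
E
```

```text
lens [386.4  -5.8  12. ] [ 5.313e+02 -1.000e-01  1.200e+01]
prism [366.6  95.   18. ] [548.6  79.1  18. ]
pull [ 359.8 -404.    42. ] [ 358.1 -277.    42. ]
t 22.1 pos [ 499.9 -383.8  139.4] yaw 1.58 j7 2.38 open 0.398 F [ 0.4  0.5 -0.7] | twist 0.009 tool shift now [ 0.026   0.3772 -0.0373] after twist [ 0.026   0.3769 -0.0407]
```

>>> move_arm([
  [[0,0.047,-0.005],0,0.38],
  [[0,0.047,-0.005],0,0.38],
  [[0,0.047,-0.005],0,0.38],
  [[0,0.047,-0.005],0,0.38],
  [[0,0.047,-0.005],0,0.38],
  [[0,0.047,-0.005],0,0.38],
  [[0,0.047,-0.005],0,0.38],
  [[0,0.047,-0.005],0,0.38],
  [[0,0,0],0,0.38],
])

```text
time: 23.05
ee_pos: [463.6, 8.0, 117.6]
ee_rot: [-0.047, 1.395, -0.014]
wrist_force: [1.1, -0.6, 0.8]
opening: 0.694
```

```bash
python3 - <<'E'
from h import *
gp([459,-3,9],np.pi/2+.039); s,p,M=st(); print(M[:,0].round(3))
c=imaging.calibration("wrist"); im=snap("wrist","w7.png")
for t,z in dict(lens_rack_mid=8,prism_bar_mid=14).items():
  print([(np.round(d["position"]),round(d["conf"],2),ray("",d["position"],z,c).round()) for d in spot_in("wrist",t)])
# outline of lens rack & prism via green/lens colours
hsv=cv2.cvtColor(im,cv2.COLOR_BGR2HSV); m=cv2.inRange(hsv,(40,60,30),(90,255,255)); m[290:]=0
n,_,stt,ce=cv2.connectedComponentsWithStats(m)
for i in range(1,n):
  if stt[i,4]>60: print("green",ce[i].round(),stt[i,4],ray("",ce[i],12,c).round(1))
E
```

```text
t 23.1 pos [463.6   8.  117.6] yaw 1.588 j7 1.41 open 0.694 F [ 1.1 -0.6  0.8] | twist -0.021 tool shift now [ 0.1425 -0.0064 -0.0237] after twist [ 0.1425 -0.0058 -0.0239]
[ 0.175 -0.038 -0.984]
[(array([304., 187.]), 0.57, array([444.,  -5.,   8.]))]
[(array([419., 177.]), 0.62, array([431.,  89.,  14.])), (array([263., 309.]), 0.46, array([571., -45.,  14.]))]
green [302. 143.] 631 [406.8  -6.5  12. ]
green [304. 183.] 535 [439.9  -5.   12. ]
green [305. 220.] 464 [473.1  -3.5  12. ]
green [307. 253.] 403 [506.2  -1.9  12. ]
```

>>> move_arm([
  [[0,-0.004,-0.014],-0.015,0.38],
  [[0.02,-0.003,-0.014],-0.013,0.38],
  [[0.04,0,0],0,0.38],
  [[0.04,0,0],0,0.38],
  [[0.015,0,0],0,0.38],
  [[0,0,0],0,0.38],
])

```text
time: 23.8
ee_pos: [455.6, -22.7, -1.8]
ee_rot: [-0.056, 1.393, -0.016]
wrist_force: [-0.2, -0.2, 0.3]
opening: 0.688
```

```bash
python3 - <<'E'
from h import *
gp([456.5,-4.2,9],np.pi/2+.046)
E
```

```text
t 23.8 pos [455.6 -22.7  -1.8] yaw 1.593 j7 1.48 open 0.688 F [-0.2 -0.2  0.3] | twist -0.024 tool shift now [0.0247 0.0179 0.0034] after twist [0.0247 0.0178 0.0038]
```

>>> move_arm([
  [[0,0.01,0.002],-0.012,0.38],
  [[0,0.009,0.002],-0.012,0.38],
  [[0,0,0],0,0.38],
])

```text
time: 24.1
ee_pos: [459.6, -4.2, -0.1]
ee_rot: [-0.074, 1.392, -0.001]
wrist_force: [-0.7, -0.2, -0.4]
opening: 0.695
```

```bash
python3 - <<'E'
from h import *
gp([456.5,-4.2,9],np.pi/2+.046)
E
```

```text
t 24.1 pos [ 4.596e+02 -4.200e+00 -1.000e-01] yaw 1.614 j7 1.44 open 0.695 F [-0.7 -0.2 -0.4] | twist -0.003 tool shift now [ 0.0265 -0.0004 -0.0015] after twist [ 0.0265 -0.0004 -0.0015]
```

>>> move_arm([
  [[0.013,0.001,-0.001],0,0.38],
  [[0.013,0.001,0],0,0.38],
  [[0,0,0],0,0.38],
  [[0,0,0],0,-1],
  [[0,0,0],0,-1],
  [[0,0,0],0,-1],
  [[0,0,0],0,-1],
  [[0,0,0],0,-1],
])

```text
time: 24.9
ee_pos: [469.0, -1.0, -19.0]
ee_rot: [-0.076, 1.379, 0.003]
wrist_force: [0.5, 0.5, -0.4]
opening: 0.395
```

```bash
python3 - <<'E'
from h import *
gp([456.5,-4.2,9],np.pi/2+.046); s,p,M=st(); print(p.round(1))
E
```

```text
t 24.9 pos [469.  -1. -19.] yaw 1.618 j7 1.44 open 0.395 F [ 0.5  0.5 -0.4] | twist 0.001 tool shift now [ 0.0062 -0.004  -0.0072] after twist [ 0.0062 -0.004  -0.0072]
[469.  -1. -19.]
```

>>> move_arm([
  [[0,0,0],0,0.3],
  [[0,0,0],0,0.3],
  [[0,0,0],0,0.3],
  [[0.004,-0.003,-0.006],0,0.3],
  [[0.004,0,-0.005],0,0.3],
  [[0,0,0],0,0.3],
])

```text
time: 25.5
ee_pos: [463.3, -5.7, -26.0]
ee_rot: [-0.075, 1.372, 0.002]
wrist_force: [-4.6, 0.1, 7.9]
opening: 0.646
```

```bash
python3 - <<'E'
from h import *
gp([456.5,-4.2,6],np.pi/2+.046); s,p,M=st(); print(M[:,0].round(3))
E
```

```text
t 25.5 pos [463.3  -5.7 -26. ] yaw 1.616 j7 1.45 open 0.646 F [-4.6  0.1  7.9] | twist -0.001 tool shift now [ 0.0032  0.0001 -0.0003] after twist [ 0.0032  0.0001 -0.0003]
[ 0.198 -0.042 -0.979]
```

>>> move_arm([
  [[-0.002,0,0],0,0.3],
  [[0,0,0],0,-1],
  [[0,0,0],0,-1],
  [[0,0,0],0,-1],
  [[0,0,0],0,-1],
  [[0,0,0],0,-1],
])

```text
time: 26.1
ee_pos: [461.1, -6.0, -25.2]
ee_rot: [-0.075, 1.373, 0.002]
wrist_force: [-1.2, -0.6, 2.6]
opening: 0.407
```

```bash
python3 - <<'E'
from h import *
gp([456.5,-4.2,6],np.pi/2+.046); s,p,M=st(); print(M[:,0].round(3))
E
```

```text
t 26.1 pos [461.1  -6.  -25.2] yaw 1.616 j7 1.45 open 0.407 F [-1.2 -0.6  2.6] | twist -0.001 tool shift now [0.0044 0.0003 0.0016] after twist [0.0044 0.0003 0.0016]
[ 0.196 -0.042 -0.98 ]
```

>>> move_arm([
  [[-0.03,0,0.005],0,-1],
  [[-0.045,0,0.008],0,-1],
  [[-0.045,0,0.008],0,-1],
  [[0.002,-0.02,0.01],0.01,-1],
  [[0.003,-0.04,0.018],0.01,-1],
  [[0.003,-0.04,0.018],0.01,-1],
  [[0.003,-0.04,0.018],0.01,-1],
  [[0.003,-0.04,0.018],0,-1],
  [[0.003,-0.04,0.018],0,-1],
  [[0.003,-0.04,0.018],0,-1],
  [[0,0,0],0,-1],
])

```text
time: 27.2
ee_pos: [583.6, -266.0, 112.8]
ee_rot: [-0.05, 1.38, -0.024]
wrist_force: [-0.4, -0.7, -0.9]
opening: 0.406
```

```bash
python3 - <<'E'
from h import *
go([591.6,-279.8,30],1.573)
E
```

```text
t 27.2 pos [ 583.6 -266.   112.8] yaw 1.583 j7 2.1 open 0.406 F [-0.4 -0.7 -0.9] | twist 0.01 tool shift now [ 0.0833 -0.0098 -0.0081] after twist [ 0.0833 -0.0099 -0.008 ]
```

>>> move_arm([
  [[0.025,-0.001,-0.004],0.01,-1],
  [[0.03,-0.001,-0.004],0,-1],
  [[0.025,-0.001,0],0,-1],
  [[0,0,0],0,-1],
])

```text
time: 27.6
ee_pos: [589.5, -273.7, 28.4]
ee_rot: [-0.039, 1.384, -0.033]
wrist_force: [-0.2, -0.2, -0.5]
opening: 0.407
```

```bash
python3 - <<'E'
from h import *
go([591.6,-279.8,-5],1.573)
c=imaging.calibration("wrist"); im=snap("wrist","w8.png")
cv2.imwrite("pics/w8.png",im[0:340])
P=np.array([359,-338.5,42]); print([proj("",P+d,c).round() for d in ((150,38,-12),(150,82,-12))])
E
```

```text
t 27.6 pos [ 589.5 -273.7   28.4] yaw 1.57 j7 2.15 open 0.407 F [-0.2 -0.2 -0.5] | twist -0.003 tool shift now [ 0.0334 -0.0046 -0.0042] after twist [ 0.0334 -0.0046 -0.0042]
[array([258., 136.]), array([348., 136.])]
```

View pics/w8.png

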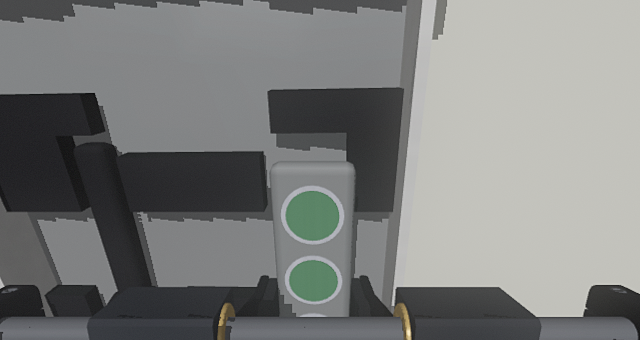

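Pocket rims at columns 266 and 348, rack centred at 313. It needs about 4 mm to the right.

>>> move_arm([
  [[0.003,-0.004,-0.003],0,-1],
  [[0.008,-0.001,-0.001],0,-1],
  [[0,0,0],0,-1],
])

```text
time: 27.95
ee_pos: [589.9, -279.9, 21.7]
ee_rot: [-0.041, 1.377, -0.033]
wrist_force: [-0.1, 0.5, -1.0]
opening: 0.411
```

```bash
python3 - <<'E'
from h import *
go([591.6,-278.8,-5],1.573)
E
```

```text
t 27.9 pos [ 589.9 -279.9   21.7] yaw 1.571 j7 2.18 open 0.411 F [-0.1  0.5 -1. ] | twist -0.002 tool shift now [ 0.0264  0.0024 -0.0035] after twist [ 0.0264  0.0024 -0.0035]
```

>>> move_arm([
  [[0.01,0.002,-0.002],0,-1],
  [[0.01,0.001,-0.001],0,-1],
  [[0.005,0,0],0,-1],
  [[0,0,0],0,-1],
])

```text
time: 28.35
ee_pos: [593.1, -277.9, -3.9]
ee_rot: [-0.041, 1.375, -0.034]
wrist_force: [-1.2, 0.7, -0.9]
opening: 0.412
```

```bash
python3 - <<'E'
from h import *
go([591.6,-278.8,-7],1.573)
E
```

```text
t 28.4 pos [ 593.1 -277.9   -3.9] yaw 1.571 j7 2.19 open 0.412 F [-1.2  0.7 -0.9] | twist -0.002 tool shift now [ 0.0028 -0.0008 -0.0021] after twist [ 0.0028 -0.0008 -0.0021]
```

>>> move_arm([
  [[0.002,0,-0.002],0,-1],
  [[0,0,0],0,0.12],
  [[0,0,0],0,0.12],
  [[0,0,0],0,0.12],
  [[-0.02,0,0.003],0,0.12],
  [[-0.03,0,0.004],0,0.12],
  [[-0.05,0,0],0,0.12],
  [[-0.05,0,0],0,0.12],
  [[0,0,-0.04],0,0.12],
  [[0,0,-0.04],0,0.12],
])

```text
time: 29.35
ee_pos: [494.7, -271.7, 135.2]
ee_rot: [-0.048, 1.367, -0.033]
wrist_force: [-1.7, -0.8, 0.3]
opening: 0.56
```

```bash
python3 - <<'E'
from h import *
gp([458,87,130],np.pi/2-.087)
c=imaging.calibration("wrist"); im=snap("wrist","w9.png")
hsv=cv2.cvtColor(im,cv2.COLOR_BGR2HSV); m=cv2.inRange(hsv,(40,60,30),(90,255,255)); m[290:]=0; m[:,:230]=0
n,_,stt,ce=cv2.connectedComponentsWithStats(m)
P=np.array([359,-338.5,42])
for i in range(1,n):
  if stt[i,4]>60: print("green",ce[i].round(),stt[i,4],(ray("",ce[i],30,c)-P).round(1))
print("expected lenses at x 178,211,244,278 y 60")
print([(np.round(d["position"]),round(d["conf"],2),(ray("",d["position"],28,c)-P).round()) for d in spot_in("wrist","lens_rack_mid")])
E
```

```text
t 29.4 pos [ 494.7 -271.7  135.2] yaw 1.575 j7 2.1 open 0.56 F [-1.7 -0.8  0.3] | twist 0.091 tool shift now [ 0.0151  0.3586 -0.0317] after twist [ 0.0151  0.3542 -0.0642]
green [314. 250.] 400 [178.2  61.9 -12. ]
green [314. 280.] 342 [211.4  62.2 -12. ]
expected lenses at x 178,211,244,278 y 60
[(array([315., 266.]), 0.95, array([197.,  63., -14.]))]
```

Lens rack is seated: lenses at 178 and 211, height-consistent. Now the prism bar.

>>> move_arm([
  [[0,0.045,-0.006],0.011,0.35],
  [[0,0.045,-0.006],0.011,0.35],
  [[0,0.045,-0.006],0.011,0.35],
  [[0,0.045,-0.006],0.011,0.35],
  [[0,0.045,-0.006],0.011,0.35],
  [[0,0.045,-0.006],0.011,0.35],
  [[0,0.045,-0.006],0.011,0.35],
  [[0,0.045,-0.006],0.011,0.35],
  [[0,0,0],0,0.35],
])

```text
time: 30.35
ee_pos: [465.1, 101.5, 114.5]
ee_rot: [0.043, 1.348, -0.102]
wrist_force: [0.0, -0.1, -0.2]
opening: 0.674
```

```bash
python3 - <<'E'
from h import *
gp([458,87,12],np.pi/2-.087)
c=imaging.calibration("wrist"); im=snap("wrist","w10.png")
print([(np.round(d["position"]),round(d["conf"],2),ray("",d["position"],18,c).round()) for d in spot_in("wrist","prism_bar_mid")])
print([proj("",p,c).round() for p in((458,87,18),(366.6,95,18),(549,79,18))])
E
```

```text
t 30.4 pos [465.1 101.5 114.5] yaw 1.472 j7 1.04 open 0.674 F [ 0.  -0.1 -0.2] | twist -0.012 tool shift now [ 0.1351 -0.0123 -0.0282] after twist [ 0.1351 -0.0119 -0.0284]
[(array([301., 174.]), 0.64, array([434.,  92.,  18.]))]
[array([299., 203.]), array([294.,  82.]), array([302., 291.])]
```

View pics/w10.png

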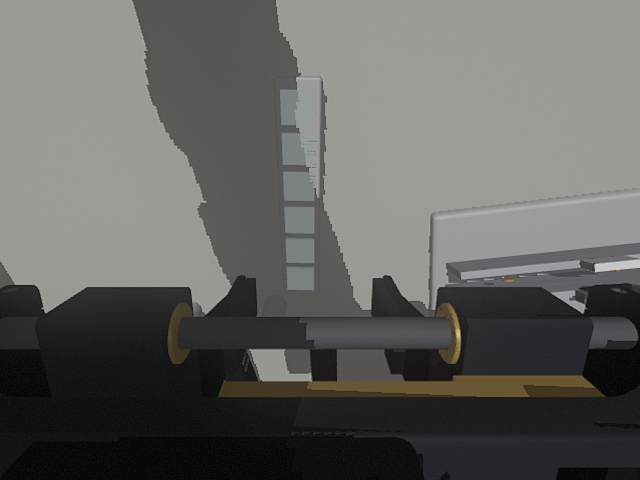

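The bar runs from (300,77) to (301,292), close to the estimate; a bottle is just beyond its far end at (275,305).

```bash
python3 - <<'E'
from h import *
c=imaging.calibration("wrist")
a=ray("",(300,77),18,c);b=ray("",(302,292),18,c);m=(a+b)/2;y=np.arctan2((b-a)[1],(b-a)[0]);print(a,b,m,y,np.linalg.norm(a-b))
gp([m[0],m[1],12],np.pi/2+y)
E
```

```text
[364.28018805  93.95524079  18.        ] [550.30481396  72.51549111  18.        ] [457.292501    83.23536595  18.        ] -0.11474593997550785 187.25603944801102
t 30.4 pos [465.5  95.7 114.4] yaw 1.466 j7 1.04 open 0.677 F [-0.1 -1.   0. ] | twist 0.01 tool shift now [ 0.1347 -0.0102 -0.0293] after twist [ 0.1347 -0.0105 -0.0292]
```

>>> move_arm([
  [[0,0.002,-0.014],0.005,0.35],
  [[0.02,0.002,-0.014],0,0.35],
  [[0.04,0,0],0,0.35],
  [[0.035,0,0],0,0.35],
  [[0,0,0],0,0.35],
])

```text
time: 30.95
ee_pos: [458.6, 91.9, 14.6]
ee_rot: [0.061, 1.345, -0.122]
wrist_force: [-0.1, 0.2, -0.4]
opening: 0.676
```

```bash
python3 - <<'E'
from h import *
imaging.read_camera("wrist")
gp([457,87.5,12],np.pi/2-.1)
E
```

```text
t 31.0 pos [460.   92.5  16.7] yaw 1.447 j7 0.96 open 0.676 F [ 0.1 -1.1 -0.4] | twist -0.023 tool shift now [ 0.0402 -0.0052 -0.0034] after twist [ 0.0402 -0.0051 -0.0035]
```

>>> move_arm([
  [[0.012,-0.003,-0.003],-0.012,0.35],
  [[0.014,-0.002,-0.002],-0.01,0.35],
  [[0.01,0,0],0,0.35],
  [[0,0,0],0,0.35],
])

```text
time: 31.4
ee_pos: [465.9, 85.1, -15.8]
ee_rot: [0.047, 1.335, -0.106]
wrist_force: [-0.4, 0.3, 0.4]
opening: 0.671
```

```bash
python3 - <<'E'
from h import *
imaging.read_camera("wrist")
gp([457,87.5,12],np.pi/2-.1)
E
```

```text
t 31.4 pos [466.2  85.4 -15.2] yaw 1.467 j7 0.97 open 0.675 F [-0.1 -0.  -0.1] | twist -0.004 tool shift now [ 0.0073  0.0004 -0.0028] after twist [ 0.0073  0.0004 -0.0028]
```

>>> move_arm([
  [[0.007,0.001,-0.003],0,0.35],
  [[0,0,0],0,0.35],
  [[0,0,0],0,-1],
  [[0,0,0],0,-1],
  [[0,0,0],0,-1],
  [[0,0,0],0,-1],
  [[0,0,0],0,-1],
])

```text
time: 32.15
ee_pos: [466.7, 87.3, -20.9]
ee_rot: [0.048, 1.33, -0.105]
wrist_force: [1.1, -0.0, -1.4]
opening: 0.385
```

```bash
python3 - <<'E'
from h import *
gp([457,87.5,12],np.pi/2-.1); s,p,M=st(); print(M.round(3))
E
```

```text
t 32.1 pos [466.7  87.3 -20.9] yaw 1.467 j7 0.95 open 0.385 F [ 1.1 -0.  -1.4] | twist -0.004 tool shift now [ 0.0018 -0.0016 -0.0016] after twist [ 0.0018 -0.0016 -0.0016]
[[ 0.235  0.104  0.967]
 [-0.049  0.994 -0.095]
 [-0.971 -0.025  0.238]]
```

Prism bar gripped (33.5 mm). The tool has drifted about 0.24 rad off vertical, so I lift and twist it, then correct the lean by pressing a finger on the desk unit's fixed front edge.

>>> move_arm([
  [[-0.04,0,0.01],0,-1],
  [[-0.05,0,0.012],0.05,-1],
  [[-0.04,0,0.01],0.14,-1],
  [[0,0,0],0.147,-1],
  [[0,0,0],0.147,-1],
  [[0,0,0],0.147,-1],
  [[0,0,0],0.147,-1],
  [[0,0,0],0.147,-1],
  [[0,0,0],0.147,-1],
  [[0,0,0],0.147,-1],
  [[0,0,0],0.147,-1],
  [[0,0,0],0.1,-1],
])

```text
time: 33.35
ee_pos: [461.3, 89.2, 114.0]
ee_rot: [1.295, 0.993, -1.085]
wrist_force: [-0.6, 0.2, -2.3]
opening: 0.39
```

```bash
python3 - <<'E'
from h import *
gp([600,-338,140],0.0); s,p,M=st(); print(M.round(3))
E
```

```text
t 33.4 pos [461.3  89.2 114. ] yaw -0.025 j7 -0.42 open 0.39 F [-0.6  0.2 -2.3] | twist -0.025 tool shift now [0.0634 0.1516 0.4227] after twist [0.0634 0.1408 0.4264]
[[ 0.223  0.974 -0.036]
 [-0.051 -0.025 -0.998]
 [-0.973  0.225  0.044]]
```

>>> move_arm([
  [[0.005,0.01,0.03],0,-1],
  [[0.005,0.014,0.042],0,-1],
  [[0.005,0.014,0.042],0,-1],
  [[0.005,0.014,0.042],0,-1],
  [[0.005,0.014,0.042],0,-1],
  [[0.005,0.014,0.042],0,-1],
  [[0.005,0.014,0.042],0,-1],
  [[0.005,0.014,0.042],0,-1],
  [[0.005,0.014,0.042],0,-1],
  [[0.005,0.014,0.042],0,-1],
  [[0,0,0],0,-1],
])

```text
time: 34.45
ee_pos: [591.3, -338.0, 107.9]
ee_rot: [1.286, 1.0, -1.087]
wrist_force: [-0.3, 0.4, -1.7]
opening: 0.392
```

```bash
python3 - <<'E'
from h import *
imaging.read_camera("wrist")
gp([625,-338,72],0.0); s,p,M=st(); print(M[:,0].round(3))
E
```

```text
t 34.5 pos [ 591.  -334.2  107.4] yaw -0.017 j7 0.6 open 0.389 F [-0.1  0.3 -2.2] | twist -0.017 tool shift now [0.078  0.0256 0.0013] after twist [0.078  0.0255 0.0018]
[ 0.215 -0.048 -0.975]
```

>>> move_arm([
  [[0.026,0.004,0],0,-1],
  [[0.028,0.004,0],0,-1],
  [[0.024,0,0],0,-1],
  [[0,0,0],0,-1],
])

```text
time: 34.9
ee_pos: [615.8, -332.9, 29.6]
ee_rot: [1.287, 1.011, -1.082]
wrist_force: [-0.3, 1.5, -1.8]
opening: 0.385
```

```bash
python3 - <<'E'
from h import *
imaging.read_camera("wrist")
go([650,-338,30],0.0); s,p,M=st(); print(M[:,0].round(3))
E
```

```text
t 35.0 pos [ 616.8 -333.3   31.7] yaw -0.015 j7 0.62 open 0.388 F [ 0.1  0.5 -1.9] | twist -0.015 tool shift now [0.0091 0.0321 0.0038] after twist [0.0091 0.032  0.0043]
[ 0.216 -0.044 -0.975]
```

>>> move_arm([
  [[0.003,0.012,0.001],0,-1],
  [[0.003,0.012,0.001],0,-1],
  [[0.003,0.01,0],0,-1],
  [[0.002,0.008,0],0,-1],
])

```text
time: 35.35
ee_pos: [658.1, -336.3, 34.1]
ee_rot: [1.285, 1.015, -1.085]
wrist_force: [-32.3, 5.5, 17.9]
opening: 0.383
```

>>> move_arm([
  [[0.002,0.008,0],0,-1],
  [[0.002,0.008,0],0,-1],
])

```text
time: 35.55
ee_pos: [657.2, -338.7, 30.5]
ee_rot: [1.278, 1.043, -1.109]
wrist_force: [-19.9, 2.9, 6.3]
opening: 0.383
```

>>> move_arm([
  [[0.002,0.008,0],0,-1],
  [[0.002,0.008,0],0,-1],
])

```text
time: 35.75
ee_pos: [656.7, -340.8, 26.9]
ee_rot: [1.272, 1.071, -1.133]
wrist_force: [-24.6, 5.6, 14.8]
opening: 0.388
```

```bash
python3 - <<'E'
from h import *
go([650,-338,30],0.0); s,p,M=st(); print(M[:,0].round(3))
E
```

```text
t 35.8 pos [ 656.7 -340.8   26.9] yaw -0.023 j7 0.57 open 0.388 F [-24.6   5.6  14.8] | twist -0.023 tool shift now [-0.0041 -0.0062 -0.0025] after twist [-0.0041 -0.0062 -0.0027]
[ 0.143 -0.029 -0.989]
```

The lean falls (0.216 to 0.143). Continuing gently.

>>> move_arm([
  [[0,0.008,0],0,-1],
  [[0,0.008,0],0,-1],
  [[0,0.008,0],0,-1],
  [[0,0.008,0],0,-1],
])

```text
time: 36.15
ee_pos: [653.7, -340.8, 27.5]
ee_rot: [1.256, 1.134, -1.178]
wrist_force: [-23.2, 6.1, 11.4]
opening: 0.385
```

>>> move_arm([
  [[0,0.008,0],0,-1],
  [[-0.001,0.008,0],0,-1],
  [[0,0.008,0],0,-1],
])

```text
time: 36.45
ee_pos: [651.4, -340.6, 28.4]
ee_rot: [1.243, 1.182, -1.213]
wrist_force: [-24.0, 7.0, 13.0]
opening: 0.387
```

```bash
python3 - <<'E'
from h import *
go([650,-338,30],0.0); s,p,M=st(); print(M[:,0].round(3))
E
```

```text
t 36.5 pos [ 651.4 -340.6   28.4] yaw -0.029 j7 0.54 open 0.387 F [-24.   7.  13.] | twist -0.029 tool shift now [-0.0016 -0.0015 -0.0025] after twist [-0.0016 -0.0014 -0.0026]
[ 0.021  0.003 -1.   ]
```

>>> move_arm([
  [[-0.01,-0.01,0],0,-1],
  [[-0.045,-0.01,0],-0.01,-1],
  [[-0.02,-0.04,0],-0.01,-1],
  [[0,-0.045,0],-0.01,-1],
  [[0,-0.045,0],0,-1],
  [[0,-0.035,0],0,-1],
  [[0,0,0],0,-1],
])

```text
time: 37.15
ee_pos: [466.9, -342.0, 108.1]
ee_rot: [1.218, 1.182, -1.181]
wrist_force: [0.2, -0.7, -1.2]
opening: 0.385
```

```bash
python3 - <<'E'
from h import *
c=imaging.calibration("wrist"); im=snap("wrist","w11.png"); cv2.imwrite("pics/w11.png",im[:340])
go([470,-341,50],0.0); s,p,M=st(); print(M[:,0].round(3))
P=np.array([359,-338.5,42]); print([proj("",P+d,c).round() for d in ((89,107,-12),(131,107,-12),(0,60,0))])
E
```

```text
t 37.2 pos [ 469.9 -341.7  108.8] yaw 0.008 j7 0.67 open 0.378 F [-0.3 -0.3 -1.2] | twist 0.008 tool shift now [ 0.0588 -0.0022 -0.001 ] after twist [ 0.0588 -0.0022 -0.001 ]
[ 0.039 -0.006 -0.999]
[array([286.,  90.]), array([344.,  91.]), array([161., 158.])]
```

View pics/w11.png

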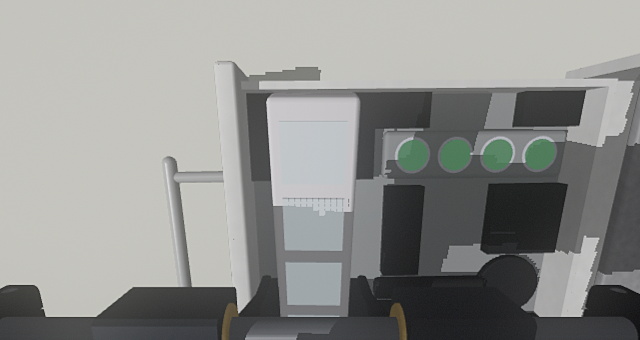

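```bash
python3 - <<'E'
from h import *
c=imaging.calibration("wrist"); go([470,-341,-2],0.0)
for k,x in zip((412,454.5,498,540),(178.2,211.4,244.5,277.6)): 
    q=ray("",(k,154),30,c); print((q-[x,0,0]).round(1))
print("pull",ray("",(168,160),42,c).round(1),"panel front",ray("",(219,66),66,c).round(1))
E
```

```text
t 37.2 pos [ 469.9 -341.7  108.8] yaw 0.008 j7 0.67 open 0.378 F [-0.3 -0.3 -1.2] | twist 0.008 tool shift now [ 0.1107 -0.0042 -0.0014] after twist [ 0.1107 -0.0042 -0.0013]
[ 368.9 -275.5   30. ]
[ 368.8 -275.3   30. ]
[ 369.9 -275.2   30. ]
[ 370.2 -275.    30. ]
pull [ 366.7 -280.    42. ] panel front [ 412.2 -222.6   66. ]
```

```bash
python3 - <<'E'
from h import *
for _ in range(2):
    c=imaging.calibration("wrist"); s,p,M=st(); im=imaging.read_camera("wrist")
    hsv=cv2.cvtColor(im,cv2.COLOR_BGR2HSV); m=cv2.inRange(hsv,(40,60,30),(90,255,255)); m[230:]=0
    n,_,stt,ce=cv2.connectedComponentsWithStats(m); L=sorted([tuple(ce[i]) for i in range(1,n) if stt[i,4]>300])
    print(p.round(1),[ray("",q,30,c)[:2].round(1).tolist() for q in L])
go([470,-341,-2],0.0)
E
```

```text
[ 469.9 -341.7  108.8] [[544.0, -276.5], [576.9, -276.0], [610.1, -275.7], [643.4, -275.3]]
[ 472.  -340.9  108.7] [[543.9, -276.5], [576.9, -276.0], [610.1, -275.8], [643.4, -275.3]]
t 37.3 pos [ 472.9 -340.3  108.3] yaw 0.011 j7 0.67 open 0.388 F [ 0.5 -0.6 -1.6] | twist 0.011 tool shift now [ 1.101e-01 -7.200e-03  1.000e-04] after twist [ 1.101e-01 -7.200e-03  1.000e-04]
```

>>> move_arm([
  [[0.02,0,0],0,-1],
  [[0.03,0,0],0,-1],
  [[0.025,0,0],0,-1],
  [[0,0,0],0,-1],
])

```text
time: 37.7
ee_pos: [486.6, -340.2, 34.2]
ee_rot: [1.211, 1.175, -1.164]
wrist_force: [-1.1, 0.1, -1.9]
opening: 0.387
```

```bash
python3 - <<'E'
from h import *
imaging.read_camera("wrist")
go([476,-341,-2],0.012); s,p,M=st(); print(M[:,0].round(3))
E
```

```text
t 37.8 pos [ 487.8 -341.    36.2] yaw 0.019 j7 0.69 open 0.385 F [ 0.8  0.8 -1. ] | twist 0.007 tool shift now [ 0.0375 -0.0137 -0.0006] after twist [ 0.0375 -0.0137 -0.0005]
[ 0.051 -0.011 -0.999]
```

>>> move_arm([
  [[0,-0.007,0],0,-1],
  [[0,-0.007,0],0,-1],
  [[0,0,0],0,-1],
])

```text
time: 38.05
ee_pos: [476.3, -342.5, 38.9]
ee_rot: [1.209, 1.168, -1.16]
wrist_force: [0.3, -0.4, -1.4]
opening: 0.386
```

```bash
python3 - <<'E'
from h import *
imaging.read_camera("wrist")
go([476,-341,-2],0.012)
E
```

```text
t 38.1 pos [ 477.  -342.5   39.2] yaw 0.022 j7 0.71 open 0.386 F [ 0.4 -0.  -1.5] | twist 0.01 tool shift now [ 0.041  -0.0033 -0.0021] after twist [ 0.041  -0.0033 -0.0021]
```

>>> move_arm([
  [[0.01,-0.002,-0.001],0.008,-1],
  [[0.01,-0.002,-0.001],0,-1],
  [[0.01,-0.001,0],0,-1],
])

```text
time: 38.4
ee_pos: [475.9, -342.0, 10.3]
ee_rot: [1.217, 1.157, -1.162]
wrist_force: [-0.1, 1.8, 1.1]
opening: 0.388
```

```bash
python3 - <<'E'
from h import *
imaging.read_camera("wrist")
go([476,-341,-2],0.012); s,p,M=st(); print(M[:,0].round(3))
E
```

```text
t 38.5 pos [ 475.  -341.5    8.5] yaw 0.013 j7 0.71 open 0.388 F [ 0.9  0.6 -0.7] | twist 0.001 tool shift now [ 0.0105  0.0004 -0.0006] after twist [ 0.0105  0.0004 -0.0006]
[ 0.06  -0.015 -0.998]
```

Pivoting smoothly. Last centimetre, then release.

>>> move_arm([
  [[0.006,0,0],0,-1],
  [[0.005,0,0],0,-1],
  [[0.002,0,0],0,-1],
])

```text
time: 38.75
ee_pos: [478.0, -341.0, -3.6]
ee_rot: [1.217, 1.159, -1.16]
wrist_force: [-2.7, 5.0, 23.1]
opening: 0.385
```

>>> move_arm([
  [[0,0,0],0,0.02],
  [[0,0,0],0,0.02],
  [[0,0,0],0,0.02],
  [[-0.02,0,0],0,0.02],
  [[-0.04,0,0],0,0.02],
  [[-0.05,0,0],0,0.02],
  [[-0.05,0,-0.02],0,0.02],
  [[0,0,-0.04],0,0.02],
  [[0,0,-0.04],0,0.02],
  [[0,0,0],0,0.02],
])

```text
time: 39.75
ee_pos: [464.7, -239.5, 154.6]
ee_rot: [1.221, 1.158, -1.168]
wrist_force: [0.1, 0.5, -0.5]
opening: 0.512
```

```bash
python3 - <<'E'
from h import *
imaging.read_camera("wrist"); c=imaging.calibration("wrist")
go([476,-341,120],0); im=snap("wrist","w12.png"); cv2.imwrite("pics/w12.png",im[:340])
import pickle; pickle.dump(c,open("w12.pkl","wb"))
E
```

```text
t 39.8 pos [ 464.  -242.5  154.4] yaw 0.005 j7 0.45 open 0.509 F [-1.4 -0.9  0.1] | twist 0.005 tool shift now [0.0367 0.0095 0.098 ] after twist [0.0367 0.01   0.098 ]
```

View pics/w12.png

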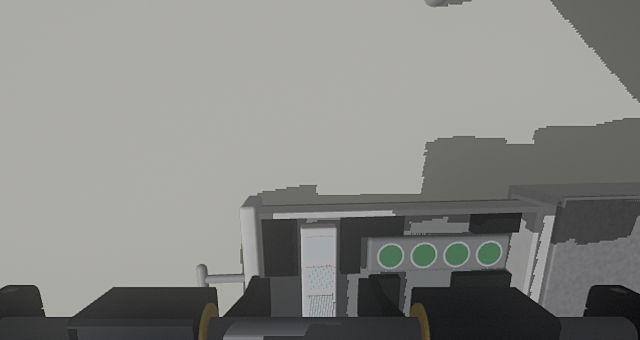

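The prism bar lies flat in its pocket: columns 301–337 between rims at 298 and 340. The lens rack is undisturbed. Now shut the drawer by pushing the bar with closed fingers.

>>> move_arm([
  [[0,-0.035,0.02],0,-1],
  [[0,-0.04,0.03],0,-1],
  [[0,-0.04,0.03],0,-1],
  [[0,-0.03,0.02],0,-1],
  [[0.035,-0.003,0],0,-1],
  [[0.04,-0.003,0],0,-1],
  [[0.04,-0.003,0],0,-1],
  [[0.03,0,0],0,-1],
  [[0,0,0],0,-1],
])

```text
time: 40.75
ee_pos: [304.9, -365.2, -3.7]
ee_rot: [1.229, 1.141, -1.195]
wrist_force: [-1.0, 1.2, -0.5]
opening: -0.001
```

```bash
python3 - <<'E'
from h import *
imaging.read_camera("wrist")
go([320,-339,-2],0); s,p,M=st(); print(M[:,0].round(3))
E
```

```text
t 40.8 pos [ 305.8 -366.3   -1.9] yaw -0.018 j7 0.9 open 0.004 F [-0.6 -0.7  0.2] | twist -0.018 tool shift now [ 0.0001  0.0137 -0.0276] after twist [ 0.0001  0.0142 -0.0273]
[ 0.056 -0.028 -0.998]
```

>>> move_arm([
  [[0,0.008,-0.014],0,-1],
  [[0,0.01,-0.014],0,-1],
  [[0,0.02,-0.002],0,-1],
  [[0,0.025,0],0,-1],
  [[0,0.03,0],0,-1],
  [[0,0.03,0],0,-1],
  [[0,0.03,0],0,-1],
  [[0,0.03,0],0,-1],
])

```text
time: 41.6
ee_pos: [481.6, -348.2, 16.0]
ee_rot: [1.234, 1.14, -1.216]
wrist_force: [-2.8, 0.0, 1.8]
opening: 0.008
```

```bash
python3 - <<'E'
from h import *
imaging.read_camera("wrist")
go([600,-339,-2],0); s,p,M=st(); print(M[:,0].round(3))
E
```

```text
t 41.6 pos [ 489.  -347.8   17.3] yaw -0.03 j7 0.66 open 0.006 F [ 6.  -0.5  1.1] | twist -0.03 tool shift now [ 0.0246  0.1096 -0.0129] after twist [ 0.0246  0.1099 -0.0096]
[ 0.05  -0.031 -0.998]
```

>>> move_arm([
  [[0,-0.02,0],0,-1],
  [[0.015,-0.01,-0.004],0,-1],
  [[0.012,0,-0.004],0,-1],
  [[0.004,0.03,0],0,-1],
  [[0.004,0.03,0],0,-1],
  [[0.004,0.03,0],0,-1],
  [[0.003,0.02,0],0,-1],
])

```text
time: 42.35
ee_pos: [574.0, -349.7, -11.3]
ee_rot: [1.234, 1.127, -1.212]
wrist_force: [-1.5, 0.5, 2.6]
opening: 0.003
```

```bash
python3 - <<'E'
from h import *
imaging.read_camera("wrist")
go([600,-339,-2],0); s,p,M=st(); print(M[:,0].round(3))
E
```

```text
t 42.4 pos [ 577.6 -349.1  -11.3] yaw -0.032 j7 0.61 open 0.006 F [3.9 0.7 1.1] | twist -0.032 tool shift now [-0.0084  0.0225 -0.0105] after twist [-0.0084  0.0228 -0.0098]
[ 0.057 -0.037 -0.998]
```

>>> move_arm([
  [[-0.001,0.012,0],0,-1],
  [[0,0.01,0],0,-1],
  [[0,0.006,0],0,-1],
])

```text
time: 42.7
ee_pos: [603.5, -350.3, -9.0]
ee_rot: [1.231, 1.129, -1.212]
wrist_force: [-3.0, 1.2, -1.0]
opening: 0.006
```

>>> move_arm([
  [[0,0.006,0],0,-1],
  [[0,0.006,0],0,-1],
])

```text
time: 42.9
ee_pos: [607.9, -350.2, -9.1]
ee_rot: [1.228, 1.143, -1.222]
wrist_force: [-24.2, 6.4, 15.7]
opening: 0.008
```

>>> move_arm([
  [[0,0.006,0],0,-1],
  [[0,0.006,0],0,-1],
])

```text
time: 43.1
ee_pos: [606.5, -349.8, -9.0]
ee_rot: [1.226, 1.165, -1.239]
wrist_force: [-15.0, 4.8, 10.0]
opening: 0.009
```

```bash
python3 - <<'E'
from h import *
go([600,-339,-2],0); s,p,M=st(); print(M[:,0].round(3))
E
```

```text
t 43.1 pos [ 606.5 -349.8   -9. ] yaw -0.038 j7 0.57 open 0.009 F [-15.    4.8  10. ] | twist -0.038 tool shift now [-0.0073 -0.0068 -0.0103] after twist [-0.0073 -0.0064 -0.0106]
[ 0.012 -0.023 -1.   ]
```

Drawer hit its stop (24 N) with the bar near x = 624, the expected closed position. Backing off and moving over the instruments.

>>> move_arm([
  [[0,-0.03,0],0,0],
  [[-0.05,-0.01,0],-0.1,0],
  [[-0.05,0,0],-0.145,0],
  [[-0.05,0,0],-0.145,0],
  [[-0.04,0,0],-0.145,0],
  [[0,0,0],-0.145,0],
  [[0,0,0],-0.145,0],
  [[0,0,0],-0.145,0],
  [[0,0,0],-0.145,0],
  [[0,0,0],-0.145,0],
  [[0,0,0],-0.145,0],
  [[0,0,0],-0.145,0],
])

```text
time: 44.3
ee_pos: [566.7, -350.4, 196.6]
ee_rot: [-0.02, 1.536, -0.035]
wrist_force: [-0.3, 0.6, 0.1]
opening: 0.499
```

>>> move_arm([
  [[0,0.045,0.004],-0.06,0],
  [[0,0.045,0.006],0,0],
  [[0,0.045,0.006],0,0],
  [[0,0.045,0.006],0,0],
  [[0,0.045,0.006],0,0],
  [[0,0.045,0.006],0,0],
  [[0,0.045,0.006],0,0],
  [[0,0.045,0.006],0,0],
  [[0,0.04,0.006],0,0],
  [[0,0,0],0,0],
])

```text
time: 45.3
ee_pos: [609.5, 60.1, 190.9]
ee_rot: [-0.064, 1.508, 0.002]
wrist_force: [0.5, 0.6, -0.6]
opening: 0.497
```

```bash
python3 - <<'E'
from h import *
import pickle
imaging.read_camera("wrist"); go([660,45,180],np.pi/2); s,p,M=st(); print(M[:,0].round(3))
c=imaging.calibration("wrist"); im=snap("wrist","w13.png"); pickle.dump(c,open("w13.pkl","wb"))
for t in("ophthalmoscope_grip","retinoscope_grip","drops_a"):
  print(t,[(np.round(d["position"]),round(d["conf"],2),ray("",d["position"],14,c).round()) for d in spot_in("wrist",t)])
g=cv2.cvtColor(im,cv2.COLOR_BGR2GRAY); m=(g<55).astype(np.uint8); m[285:]=0
n,lab,stt,ce=cv2.connectedComponentsWithStats(m)
for i in range(1,n):
  if stt[i,4]>800:
    b=cv2.minAreaRect(np.argwhere(lab==i)[:,::-1].astype(np.float32)); bp=cv2.boxPoints(b)
    print(stt[i],[x.round().tolist() for x in bp])
snap("scene","s3.png"); print([(np.round(d["position"]),round(d["conf"],2),ray("scene",d["position"],42).round()) for d in spot_in("scene","pull")])
E
```

```text
t 45.4 pos [609.8  56.1 191.2] yaw 1.609 j7 1.41 open 0.499 F [-0.  -0.5  1.4] | twist 0.038 tool shift now [ 0.0148 -0.0125  0.049 ] after twist [ 0.0148 -0.0106  0.0494]
[ 0.064 -0.041 -0.997]
ophthalmoscope_grip [(array([348., 264.]), 0.92, array([678.,  90.,  14.]))]
retinoscope_grip [(array([266., 240.]), 0.97, array([655.,  -4.,  14.]))]
drops_a [(array([314., 175.]), 0.93, array([579.,  48.,  14.])), (array([222., 172.]), 0.86, array([580., -49.,  14.]))]
[ 333  212   46   73 1958] [[333.0, 212.0], [378.0, 212.0], [378.0, 284.0], [333.0, 284.0]]
[(array([167., 368.]), 0.68, array([ 622., -348.,   42.]))]
```

```bash
python3 - <<'E'
from h import *
import pickle
c=pickle.load(open("w13.pkl","rb")); E=np.array(c["extrinsics"])
s,p,M=st()
# w4 camera pose from its tool pose (cam in tool fixed)
Mt=R.from_rotvec(s["ee_rot"]).as_matrix(); cw=-E[:3,:3].T@E[:3,3]; ct=Mt.T@(cw-p); A=Mt.T@E[:3,:3].T
M4=R.from_rotvec([-0.036,1.441,-0.01]).as_matrix(); p4=np.array([677.6,-109.3,128.5])
E4=np.eye(4); E4[:3,:3]=(M4@A).T; E4[:3,3]=-E4[:3,:3]@(p4+M4@ct); c4=dict(c,extrinsics=E4)
for n,a,b in(("ret",(440,131),(432,262)),("oph",(567,147),(526,270))):
    P=ray("",a,28,c4);Q=ray("",b,28,c4); y=np.arctan2((Q-P)[1],(Q-P)[0]); print(n,P.round(),Q.round(),"yaw",y.round(3),"len",np.linalg.norm(Q-P).round(),"grip",(P+62*np.array([np.cos(y),np.sin(y),0])).round())
    f=P; print(" in w13:",proj("",f,c).round(),proj("",Q,c).round())
im=cv2.imread("pics/w13.png"); g=cv2.cvtColor(im,cv2.COLOR_BGR2GRAY)
for row in (205,225,245,265):
    print(row,[int(v) for v in g[row,225:400:4]])
E
```

```text
ret [604.  -9.  28.] [718.   3.  28.] yaw 0.106 len 114.0 grip [666.  -2.  28.]
 in w13: [258. 199.] [270. 296.]
oph [614.  91.  28.] [722.  89.  28.] yaw -0.022 len 109.0 grip [676.  90.  28.]
 in w13: [354. 212.] [345. 304.]
205 [168, 169, 103, 107, 106, 61, 65, 65, 62, 63, 61, 56, 94, 167, 166, 166, 167, 94, 101, 101, 100, 99, 100, 99, 99, 98, 99, 97, 100, 100, 76, 80, 94, 96, 100, 99, 101, 100, 101, 101, 165, 167, 166, 166]
225 [168, 167, 167, 167, 166, 177, 61, 62, 63, 60, 58, 56, 69, 164, 165, 165, 166, 170, 101, 100, 98, 99, 99, 98, 98, 97, 98, 97, 98, 38, 43, 41, 45, 42, 45, 45, 101, 100, 100, 100, 102, 159, 166, 166]
245 [167, 167, 167, 167, 167, 166, 87, 60, 60, 59, 58, 56, 51, 96, 170, 166, 165, 120, 99, 99, 98, 100, 99, 98, 97, 98, 97, 97, 81, 41, 40, 38, 41, 41, 43, 99, 99, 101, 102, 100, 101, 95, 165, 165]
265 [167, 167, 167, 167, 166, 166, 169, 51, 56, 57, 56, 52, 54, 43, 169, 166, 165, 165, 92, 99, 98, 97, 98, 97, 96, 95, 98, 100, 37, 38, 41, 39, 38, 38, 78, 99, 99, 98, 99, 99, 99, 99, 169, 164]
```

```bash
cat > fit.py <<'E'
from h import *
def edges(g,c,rows,lo,hi,thr):
    out=[]
    for r_ in rows:
        d=np.where(g[r_,lo:hi]<thr)[0]
        if len(d): out.append(ray("",((d[0]+d[-1])/2+lo,r_),22,c)[:2])
    out=np.array(out); k=np.polyfit(out[:,0],out[:,1],1); return out,k
E
python3 - <<'E'
from fit import *
import pickle
c=pickle.load(open("w13.pkl","rb")); g=cv2.cvtColor(cv2.imread("pics/w13.png"),cv2.COLOR_BGR2GRAY)
for n,lo,hi,thr,x0 in(("ret",243,290,75,666),("oph",325,385,70,676)):
    col=g[150:285,(lo+hi)//2-5 if n=="ret" else 352]; top=np.where(col<thr)[0][0]+150
    o,k=edges(g,c,range(225,280,5),lo,hi,thr); yaw=np.arctan(k[0])
    fx=ray("",(262 if n=="ret" else 353,top),28,c)[0]
    print(n,"foot row",top,"foot x",fx.round(1),"yaw",yaw.round(3),"y at foot",np.polyval(k,fx).round(1),"grip",(fx+62*np.cos(yaw)).round(1),np.polyval(k,fx+62*np.cos(yaw)).round(1), "resid",(o[:,1]-np.polyval(k,o[:,0])).std().round(2))
gp([676,90,120],np.pi/2-.05)
E
```

```text
ret foot row 194 foot x 598.9 yaw 0.087 y at foot -10.8 grip 660.7 -5.4 resid 0.25
oph foot row 206 foot x 607.1 yaw -0.005 y at foot 91.3 grip 669.1 91.0 resid 1.74
t 45.6 pos [609.4  48.7 190.5] yaw 1.599 j7 1.41 open 0.5 F [-0.3 -0.6  0.3] | twist 0.078 tool shift now [0.1085 0.0427 0.0635] after twist [0.1085 0.0475 0.06  ]
```

>>> move_arm([
  [[0.01,0.024,0.03],0.02,0.27],
  [[0.03,0.024,0.03],0.02,0.27],
  [[0.04,0.004,0.004],0,0.27],
  [[0.02,0,0],0,0.27],
  [[0,0,0],0,0.27],
])

```text
time: 46.15
ee_pos: [684.0, 90.2, 91.6]
ee_rot: [-0.016, 1.503, -0.055]
wrist_force: [-1.0, 0.9, 0.1]
opening: 0.635
```

```bash
python3 - <<'E'
from fit import *
imaging.read_camera("wrist"); c=imaging.calibration("wrist"); im=snap("wrist","w14.png")
gp([675,91,14],np.pi/2-.01,39); s,p,M=st(); print(M[:,0].round(3))
g=cv2.cvtColor(im,cv2.COLOR_BGR2GRAY); print([proj("",q,c).round() for q in((675,91,28),(613,91,28),(613,91,0))])
for row in range(80,290,14): 
    d=np.where(g[row,200:440]<60)[0]+200; print(row,(d[0],d[-1],len(d)) if len(d) else None,end="; ")
E
```

```text
t 46.2 pos [685.5  90.2  95.1] yaw 1.543 j7 1.28 open 0.635 F [ 0.1 -0.1  0.6] | twist -0.017 tool shift now [ 0.119   0.0041 -0.0164] after twist [ 0.119   0.0044 -0.0163]
[ 0.071 -0.046 -0.996]
[array([318., 226.]), array([316., 142.]), array([318., 139.])]
80 None; 94 None; 108 None; 122 None; 136 (np.int64(200), np.int64(201), 2); 150 (np.int64(200), np.int64(338), 43); 164 (np.int64(205), np.int64(338), 41); 178 (np.int64(200), np.int64(337), 44); 192 (np.int64(200), np.int64(336), 49); 206 (np.int64(200), np.int64(336), 52); 220 (np.int64(202), np.int64(335), 52); 234 (np.int64(202), np.int64(334), 56); 248 (np.int64(201), np.int64(334), 57); 262 (np.int64(200), np.int64(333), 64); 276 (np.int64(242), np.int64(386), 48);
```

```bash
python3 - <<'E'
from fit import *
c=imaging.calibration("wrist"); g=cv2.cvtColor(cv2.imread("pics/w14.png"),cv2.COLOR_BGR2GRAY)
pts=[]
for row in range(150,262,8):
    d=np.where(g[row,270:350]<62)[0]+270; pts.append((d[0],d[-1]))
print(pts)
o,k=edges(g,c,range(160,262,6),270,350,62); print("yaw",np.arctan(k[0]).round(3),"y@675",np.polyval(k,675).round(1))
gp([675,np.polyval(k,675),14],np.pi/2+np.arctan(k[0]),39)
E
```

```text
[(np.int64(301), np.int64(338)), (np.int64(301), np.int64(338)), (np.int64(301), np.int64(338)), (np.int64(301), np.int64(337)), (np.int64(301), np.int64(337)), (np.int64(300), np.int64(336)), (np.int64(300), np.int64(336)), (np.int64(300), np.int64(336)), (np.int64(300), np.int64(335)), (np.int64(300), np.int64(335)), (np.int64(300), np.int64(334)), (np.int64(300), np.int64(334)), (np.int64(300), np.int64(334)), (np.int64(300), np.int64(333))]
yaw -0.054 y@675 90.4
t 46.2 pos [685.5  90.2  95.1] yaw 1.543 j7 1.28 open 0.635 F [ 0.1 -0.1  0.6] | twist 0.027 tool shift now [ 0.119   0.0035 -0.0164] after twist [ 0.119   0.0031 -0.0164]
```

>>> move_arm([
  [[0.02,0.005,-0.008],0.012,0.27],
  [[0.035,0.004,-0.008],0.012,0.27],
  [[0.025,0,-0.002],0,0.27],
  [[0,0,0],0,0.27],
])

```text
time: 46.65
ee_pos: [680.6, 94.3, 23.2]
ee_rot: [0.011, 1.481, -0.076]
wrist_force: [-1.3, -0.0, -1.2]
opening: 0.635
```

```bash
python3 - <<'E'
from fit import *
imaging.read_camera("wrist")
gp([675,90.4,14],np.pi/2-.052,39)
E
```

```text
t 46.7 pos [682.2  94.7  25.5] yaw 1.513 j7 1.22 open 0.634 F [ 0.7 -0.5  0.6] | twist -0.006 tool shift now [ 0.05   -0.0043 -0.008 ] after twist [ 0.05   -0.0042 -0.008 ]
```

>>> move_arm([
  [[0.015,-0.001,-0.005],0,0.27],
  [[0.02,-0.001,-0.004],0,0.27],
  [[0.014,0,0],0,0.27],
  [[0,0,0],0,-1],
  [[0,0,0],0,-1],
  [[0,0,0],0,-1],
  [[0,0,0],0,-1],
  [[0,0,0],0,-1],
])

```text
time: 47.5
ee_pos: [685.9, 90.6, -14.4]
ee_rot: [0.016, 1.46, -0.075]
wrist_force: [-0.3, 0.2, -2.7]
opening: 0.316
```

```bash
python3 - <<'E'
from fit import *
gp([675,90.4,14],np.pi/2-.052,39); s,p,M=st(); print(M[:,0].round(3))
E
```

```text
t 47.5 pos [685.9  90.6 -14.4] yaw 1.51 j7 1.22 open 0.316 F [-0.3  0.2 -2.7] | twist -0.009 tool shift now [ 0.0096 -0.0019 -0.0077] after twist [ 0.0096 -0.0018 -0.0077]
[ 0.109 -0.042 -0.993]
```

Ophthalmoscope gripped (27.5 mm). I carry it over the rest and look once at the cradles.

>>> move_arm([
  [[-0.03,0,0],0,-1],
  [[-0.045,0,0],0,-1],
  [[-0.05,0,0],0,-1],
  [[-0.05,0,0],0,-1],
  [[-0.01,0.02,-0.015],-0.02,-1],
  [[0,0.04,-0.025],-0.02,-1],
  [[0,0.04,-0.025],-0.02,-1],
  [[0,0.04,-0.025],-0.02,-1],
  [[0,0.04,-0.025],0,-1],
  [[0,0.04,-0.025],0,-1],
  [[0,0,0],0,-1],
])

```text
time: 48.6
ee_pos: [515.5, 328.6, 145.4]
ee_rot: [-0.051, 1.474, -0.013]
wrist_force: [-0.1, 0.0, -2.8]
opening: 0.317
```

```bash
python3 - <<'E'
from h import *
import pickle
imaging.read_camera("wrist"); imaging.read_camera("wrist"); c=imaging.calibration("wrist"); im=snap("wrist","w15.png"); pickle.dump(c,open("w15.pkl","wb"))
cv2.imwrite("pics/w15.png",im[:340]); go([575,320,150],np.pi/2+.04); s,p,M=st(); print(M[:,0].round(3))
for t in("cradle0",): print([(np.round(d["position"]),round(d["conf"],2)) for d in spot_in("wrist",t)])
a=.04; X=np.array([np.cos(a),np.sin(a),0]);Y=np.array([-np.sin(a),np.cos(a),0]);C=np.array([574,320,80.])
for k in(75,0,-75): print(k,[proj("",C+Y*k+X*39*sg+[0,0,15.6*sg],c).round().tolist() for sg in(-1,1)])
E
```

```text
t 48.8 pos [522.5 319.3 146.2] yaw 1.581 j7 0.84 open 0.321 F [ 0.1 -0.9 -2. ] | twist -0.03 tool shift now [0.0015 0.     0.0526] after twist [ 0.0015 -0.0015  0.0526]
[ 0.101 -0.047 -0.994]
[(array([353., 224.]), 0.67)]
75 [[406.0, 244.0], [407.0, 347.0]]
0 [[314.0, 244.0], [315.0, 346.0]]
-75 [[225.0, 245.0], [226.0, 345.0]]
```

View pics/w15.png

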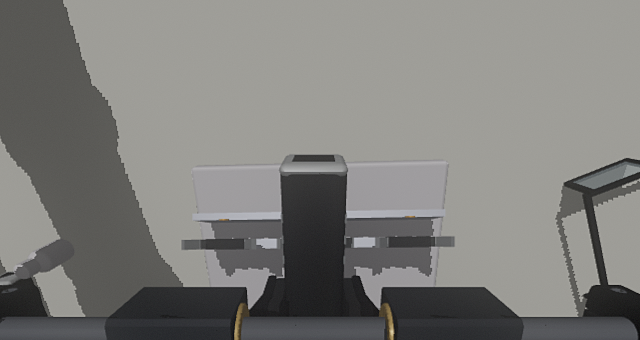

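The lower comb is at row 242 (columns 182–455), with stop contacts at (223,219) and (410,216) for cradles 2 and 0, within a few millimetres of my model.

```bash
python3 - <<'E'
from h import *
import pickle
c=pickle.load(open("w15.pkl","rb")); f=lambda p,z:ray("",p,z,c).round(1)
print("corners",f((193,166),14),f((448,160),14)); print("contacts",f((223,219),66),f((410,216),66)); print("comb",f((182,244),72),f((455,240),72))
a=.04; X=np.array([np.cos(a),np.sin(a),0]);Y=np.array([-np.sin(a),np.cos(a),0]);C=np.array([574,320,80.])
for k in(75,-75): print(k,"stop top",proj("",C+Y*k-X*62.5*np.cos(.38)+[0,0,-62.5*np.sin(.38)+11],c).round())
go([575,395,146],np.pi/2+.035)
E
```

```text
corners [481.7 203.9  14. ] [471.6 433.4  14. ]
contacts [514.5 244.2  66. ] [507.7 393.6  66. ]
comb [535.1 210.2  72. ] [524.5 429.2  72. ]
75 stop top [408. 223.]
-75 stop top [221. 225.]
t 48.8 pos [523.7 318.  146.5] yaw 1.578 j7 0.84 open 0.318 F [ 0.1 -0.5 -1.9] | twist -0.027 tool shift now [0.0021 0.0766 0.052 ] after twist [0.0021 0.0751 0.054 ]
```

>>> move_arm([
  [[0,0.026,0.018],-0.013,-1],
  [[0.01,0.026,0.018],-0.013,-1],
  [[0.01,0.026,0.018],-0.012,-1],
  [[0,0,0],0,-1],
  [[0,0,0],0,-1],
])

```text
time: 49.3
ee_pos: [586.5, 386.2, 125.4]
ee_rot: [-0.069, 1.469, -0.019]
wrist_force: [0.0, -0.4, -2.0]
opening: 0.318
```

```bash
python3 - <<'E'
from h import *
go([574,395.3,110],np.pi/2+.045)
s,p,M=st(); print(M[:,0].round(3))
E
```

```text
t 49.3 pos [586.5 386.2 125.4] yaw 1.6 j7 0.81 open 0.318 F [ 0.  -0.4 -2. ] | twist -0.016 tool shift now [ 0.0135  0.0103 -0.0137] after twist [ 0.0135  0.0105 -0.0135]
[ 0.101 -0.055 -0.993]
```

>>> move_arm([
  [[0.006,0.006,-0.007],-0.008,-1],
  [[0.006,0.006,-0.007],-0.008,-1],
  [[0,0,0],0,-1],
  [[0.01,0,0],0,-1],
  [[0.008,0,0],0,-1],
  [[0,0,0],0,-1],
])

```text
time: 49.9
ee_pos: [574.5, 391.7, 92.1]
ee_rot: [-0.081, 1.469, -0.012]
wrist_force: [0.6, -0.2, -2.4]
opening: 0.321
```

```bash
python3 - <<'E'
from h import *
go([574,395.3,67],np.pi/2+.045)
s,p,M=st(); print(M[:,0].round(3))
E
```

```text
t 49.9 pos [574.5 391.7  92.1] yaw 1.612 j7 0.79 open 0.321 F [ 0.6 -0.2 -2.4] | twist -0.004 tool shift now [ 0.0247  0.0051 -0.0029] after twist [ 0.0247  0.0052 -0.0029]
[ 0.102 -0.058 -0.993]
```

>>> move_arm([
  [[0.008,0.003,-0.002],0,-1],
  [[0.008,0.003,-0.001],0,-1],
  [[0.008,0.002,0],0,-1],
  [[0.004,0,0],0,-1],
])

```text
time: 50.3
ee_pos: [573.2, 397.2, 66.0]
ee_rot: [-0.081, 1.469, -0.016]
wrist_force: [-8.3, -4.2, 18.3]
opening: 0.318
```

```bash
python3 - <<'E'
from h import *
go([574,395.3,67],np.pi/2+.045)
s,p,M=st(); print(M[:,0].round(3))
E
```

```text
t 50.3 pos [573.2 397.2  66. ] yaw 1.61 j7 0.76 open 0.318 F [-8.3 -4.2 18.3] | twist -0.006 tool shift now [-0.0008 -0.002   0.0008] after twist [-0.0008 -0.002   0.0008]
[ 0.102 -0.06  -0.993]
```

Seated, with 18 N support and the pivoted handle at full depth. I release, lift and travel to the retinoscope.

>>> move_arm([
  [[0,0,0],0,0.05],
  [[0,0,0],0,0.05],
  [[0,0,0],0,0.05],
  [[-0.02,0,0.002],0,0.05],
  [[-0.05,0,0.005],0,0.05],
  [[-0.05,0,0.005],0,0.05],
  [[-0.04,0,0],0,0.27],
  [[0,-0.03,0.005],-0.01,0.27],
  [[0,-0.045,0.008],-0.01,0.27],
  [[0,-0.045,0.008],-0.01,0.27],
  [[0,-0.045,0.008],-0.01,0.27],
  [[0,-0.045,0.008],-0.01,0.27],
])

```text
time: 51.5
ee_pos: [618.7, 210.2, 248.3]
ee_rot: [-0.13, 1.465, 0.047]
wrist_force: [0.2, -0.3, 0.4]
opening: 0.631
```

>>> move_arm([
  [[0.01,-0.045,0.01],0,0.27],
  [[0.02,-0.045,0.01],0,0.27],
  [[0.03,-0.045,0.01],0,0.27],
  [[0.03,-0.04,0.01],0,0.27],
  [[0,-0.01,0],0,0.27],
  [[0,0,0],0,0.27],
  [[0,0,0],0,0.27],
])

```text
time: 52.2
ee_pos: [691.5, 18.0, 179.5]
ee_rot: [-0.123, 1.455, 0.035]
wrist_force: [-0.1, 1.2, 0.8]
opening: 0.635
```

```bash
python3 - <<'E'
from fit import *
import pickle
s,p,M=st(); print(M[:,0].round(3)); c=imaging.calibration("wrist"); im=snap("wrist","w16.png"); pickle.dump(c,open("w16.pkl","wb"))
print([(np.round(d["position"]),round(d["conf"],2),ray("",d["position"],14,c).round()) for d in spot_in("wrist","retinoscope_grip")])
g=cv2.cvtColor(im,cv2.COLOR_BGR2GRAY); q=proj("",(666,-4.8,22),c); print("pred grip px",q.round(), "foot",proj("",(604,-10,14),c).round())
q0=proj("",(604,-10,14),c); lo,hi=int(q0[0]-45),int(q[0]+45)
for thr in(72,):
  rows=[r_ for r_ in range(max(int(q0[1])+10,20),min(int(q[1])+15,262),6)]
  for r_ in rows[::3]:
    d=np.where(g[r_,lo:hi]<thr)[0]+lo; print(r_,(d[0],d[-1],len(d)) if len(d) else None)
  o,k=edges(g,c,rows,lo,hi,thr); print("yaw",np.arctan(k[0]).round(3),"y@666",np.polyval(k,666).round(1),"sd",(o[:,1]-np.polyval(k,o[:,0])).std().round(2))
  gp([666,np.polyval(k,666),14],np.pi/2+np.arctan(k[0]),40)
snap("side","d4.png"); print("side oph",[(np.round(d["position"]),round(d["conf"],2)) for d in spot_in("side","ophthalmoscope_grip")], "expect", proj("side",(565,396.5,94)).round())
E
```

```text
[ 0.117 -0.051 -0.992]
[(array([302., 184.]), 0.83, array([678.,  -5.,  14.])), (array([589., 118.]), 0.7, array([589., 249.,  14.]))]
pred grip px [303. 174.] foot [304. 106.]
115 (np.int64(287), np.int64(317), 31)
133 (np.int64(287), np.int64(314), 28)
151 (np.int64(288), np.int64(316), 29)
169 (np.int64(288), np.int64(316), 29)
187 (np.int64(288), np.int64(316), 29)
yaw 0.096 y@666 -5.8 sd 0.46
t 52.3 pos [691.8  19.6 180.4] yaw 1.672 j7 1.53 open 0.629 F [-0.3 -0.1  0.2] | twist 0.006 tool shift now [ 0.2032 -0.0124 -0.0469] after twist [ 0.2032 -0.0126 -0.0468]
side oph [(array([274., 352.]), 0.64)] expect [290. 355.]
```

>>> move_arm([
  [[0.01,-0.004,-0.016],0.003,0.27],
  [[0.03,-0.004,-0.016],0.003,0.27],
  [[0.04,-0.002,-0.014],0,0.27],
  [[0.04,0,0],0,0.27],
  [[0.03,0,0],0,0.27],
  [[0,0,0],0,0.27],
])

```text
time: 53.0
ee_pos: [669.0, 10.1, 30.3]
ee_rot: [-0.128, 1.438, 0.049]
wrist_force: [-1.6, -0.3, -0.2]
opening: 0.634
```

```bash
python3 - <<'E'
from fit import *
gp([666,-5.8,14],np.pi/2+.096,40); s,p,M=st(); print(M[:,0].round(3))
E
```

```text
t 53.0 pos [669.   10.1  30.3] yaw 1.682 j7 1.52 open 0.634 F [-1.6 -0.3 -0.2] | twist 0.015 tool shift now [ 0.0565 -0.0145 -0.0068] after twist [ 0.0565 -0.0146 -0.0066]
[ 0.133 -0.044 -0.99 ]
```

>>> move_arm([
  [[0.004,-0.007,-0.004],0.007,0.27],
  [[0.01,-0.007,-0.004],0.007,0.27],
  [[0.016,0,0],0,0.27],
  [[0.018,0,0],0,0.27],
  [[0.012,0,0],0,0.27],
  [[0,0,0],0,-1],
  [[0,0,0],0,-1],
  [[0,0,0],0,-1],
  [[0,0,0],0,-1],
  [[0,0,0],0,-1],
  [[0,0,0],0,-1],
])

```text
time: 54.1
ee_pos: [677.4, -6.4, -23.2]
ee_rot: [-0.116, 1.424, 0.04]
wrist_force: [-0.2, 0.6, -2.8]
opening: 0.322
```

```bash
python3 - <<'E'
from fit import *
s,p,M=st(); print(M[:,0].round(3), "mid in tool",(M.T@(np.array([666,-5.8,14])-p)).round(1)); gp([666,-5.8,14],np.pi/2+.096,40)
go([574,246.8,170],np.pi/2+.045)
E
```

```text
[ 0.147 -0.042 -0.988] mid in tool [-38.5  -0.4  -5.9]
t 54.1 pos [677.4  -6.4 -23.2] yaw 1.668 j7 1.53 open 0.322 F [-0.2  0.6 -2.8] | twist 0.001 tool shift now [ 0.0015 -0.0004 -0.0059] after twist [ 0.0015 -0.0004 -0.0059]
t 54.1 pos [677.4  -6.4 -23.2] yaw 1.668 j7 1.53 open 0.322 F [-0.2  0.6 -2.8] | twist 0.052 tool shift now [-0.2168  0.2506 -0.048 ] after twist [-0.2168  0.2478 -0.061 ]
```

Retinoscope gripped (28 mm). I carry it to cradle 2.

>>> move_arm([
  [[-0.03,0,0],0,-1],
  [[-0.045,0,0],0,-1],
  [[-0.05,0,0],0,-1],
  [[-0.045,0,0],0,-1],
  [[0,0.025,-0.006],0.013,-1],
  [[0,0.04,-0.009],0.013,-1],
  [[0,0.04,-0.009],0.013,-1],
  [[0,0.04,-0.009],0.013,-1],
  [[0,0.04,-0.009],0,-1],
  [[0,0.04,-0.009],0,-1],
  [[0,0,0],0,-1],
  [[0,0,0],0,-1],
])

```text
time: 55.3
ee_pos: [579.6, 228.9, 128.8]
ee_rot: [-0.069, 1.431, -0.0]
wrist_force: [-0.1, -0.1, -2.7]
opening: 0.326
```

```bash
python3 - <<'E'
from fit import *
go([584,245.4,105],np.pi/2+.045); s,p,M=st(); print(M[:,0].round(3))
E
```

```text
t 55.3 pos [579.6 228.9 128.8] yaw 1.612 j7 1.04 open 0.326 F [-0.1 -0.1 -2.7] | twist -0.004 tool shift now [0.0234 0.0174 0.0019] after twist [0.0234 0.0174 0.0019]
[ 0.139 -0.042 -0.989]
```

>>> move_arm([
  [[0.006,0.009,0],0,-1],
  [[0.006,0.009,0],-0.004,-1],
  [[0,0,0],0,-1],
  [[0.012,0.001,0],0,-1],
  [[0.01,0.001,0],0,-1],
  [[0,0,0],0,-1],
])

```text
time: 55.9
ee_pos: [584.5, 244.7, 89.8]
ee_rot: [-0.07, 1.433, -0.003]
wrist_force: [-0.5, -0.2, -3.6]
opening: 0.324
```

```bash
python3 - <<'E'
from fit import *
go([584,245.4,59],np.pi/2+.045)
E
```

```text
t 55.9 pos [584.5 244.7  89.8] yaw 1.611 j7 0.99 open 0.324 F [-0.5 -0.2 -3.6] | twist -0.005 tool shift now [ 0.0304  0.0022 -0.0046] after twist [ 0.0304  0.0022 -0.0046]
```

>>> move_arm([
  [[0.009,0.002,-0.002],0,-1],
  [[0.009,0.001,-0.002],0,-1],
  [[0.008,0.001,-0.001],0,-1],
  [[0.004,0,0],0,-1],
])

```text
time: 56.3
ee_pos: [582.7, 245.7, 59.2]
ee_rot: [-0.07, 1.435, -0.007]
wrist_force: [-5.6, -2.0, 7.8]
opening: 0.317
```

>>> move_arm([
  [[0.001,0,0],0,-1],
  [[0,0,0],0,0.05],
  [[0,0,0],0,0.05],
  [[0,0,0],0,0.05],
  [[-0.02,0,0.003],0,0.05],
  [[-0.05,0,0.007],0,0.05],
  [[-0.05,0,0.007],0,0.05],
  [[-0.05,0,-0.04],0,0.05],
  [[0,0.02,-0.05],0,0.05],
  [[0,0.02,-0.05],0,0.05],
  [[0,0,0],0,0.05],
])

```text
time: 57.4
ee_pos: [446.1, 290.2, 204.4]
ee_rot: [-0.064, 1.429, -0.006]
wrist_force: [0.2, 0.4, -0.1]
opening: 0.526
```

```bash
python3 - <<'E'
from fit import *
a=snap("scene","s5.png")[110:270,340:540]; b=snap("side","d5.png")[280:430,170:370]; w=snap("wrist","w17.png")
d=cv2.imread("pics/s5.png")[300:420,90:290]
cv2.imwrite("pics/fin.png",np.vstack([np.hstack([cv2.resize(a,(400,300),interpolation=2),cv2.resize(b,(400,300),interpolation=2)]),np.hstack([cv2.resize(w,(400,300)),cv2.resize(d,(400,300),interpolation=2)])]))
go([584,245,59],np.pi/2)
for t in("prism_bar_mid","lens_rack_mid","occluder_mid","drops_a","transilluminator_grip"):
  print(t,[(np.round(q["position"]),round(q["conf"],2)) for q in spot_in("scene",t)])
E
```

```text
t 57.5 pos [452.9 285.6 204.6] yaw 1.596 j7 0.85 open 0.521 F [ 1.1 -0.5 -0.8] | twist 0.025 tool shift now [ 0.1646 -0.0366  0.1076] after twist [ 0.1646 -0.034   0.1085]
prism_bar_mid []
lens_rack_mid []
occluder_mid []
drops_a [(array([342., 253.]), 0.61), (array([304., 273.]), 0.59)]
transilluminator_grip []
```

View pics/fin.png

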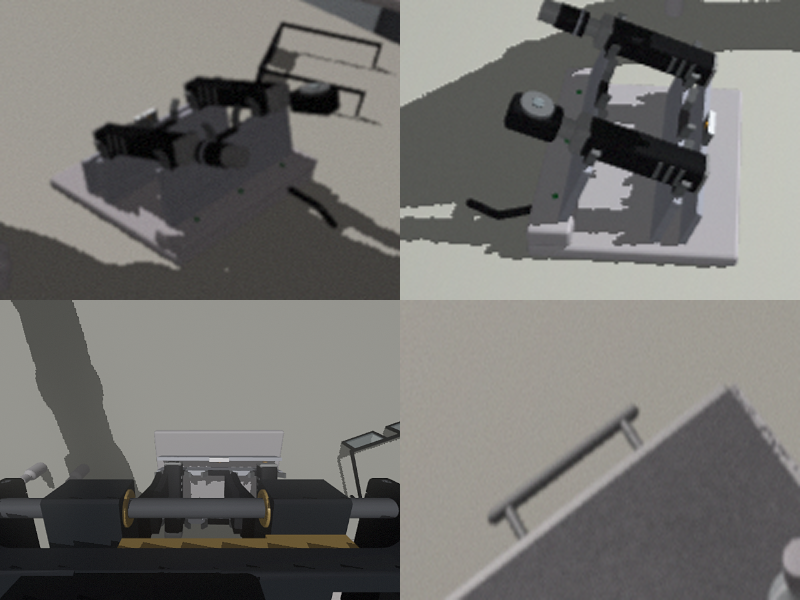

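The final picture shows both instruments lying at the slope angle in their cradles, heads up and feet by the stop strip. The drawer panel is flush and both bottles are where they stood. Handing in.

```bash
python3 -c "
from h import *
print(job.job_done())"
```

```text
the job is handed in; nothing more can be done
None
```

The desk is cleared and the job handed in at about 58 s robot time; it reported no verdict. The occluder, lens rack and prism bar are in their pockets and the drawer is pushed to its stop. The ophthalmoscope is in cradle 0 and the retinoscope in cradle 2. The transilluminator was absent.

**Last checks that passed:**
- The front panel looks flush, and none of the three flat tools is detected outside the drawer.
- Both handles lie at the slope angle, heads up and feet by the stop. Both bottles are still standing where they were.

**Not confirmed:**
- **Seating depth:** each instrument's seating along the slope (0 to 6 mm) was judged only by how deep it pressed in and by the picture.
- **Prism bar end:** it was seen in its pocket from above, but one end was hidden by the gripper.

**What went wrong or disagreed:**
- **Fingertip offset:** the real fingertips sat about 29 mm above the reported tool tip, so the first try at the pull missed. I found the offset from a picture and a touch on the table, and corrected for it.
- **Tool lean:** the tool drifted up to about 0.24 rad off vertical. I straightened it by pressing a finger on the desk unit's front edge, at up to about 37 N at the wrist.
- **Drawer shift:** the drawer slid in about 7 mm before the prism bar went in. I re-measured and placed the bar to match.
- **Picture budget:** I viewed 18 pictures, four over the budget of 14.

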